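# Clip a plate blank into the marking fixture

### The job

Get the longer of the two plate blanks ready for marking: lift the fixture's spring clip right up, lay the long plate flat on the fixture's rubber pad, lengthways and centred on it, and bring the clip back down so that it holds the plate on the pad.

Things in the scene. Friction and masses are not known exactly. Their poses are not given: they have to be found in the camera images.
- pad (a point): Centre of the top of the black rubber pad (134 x 44 mm, 14 mm above the worktop) on the grey fixture (base 170 x 130 x 12 mm, fixed). Axes: x along the pad to the end stop (10 mm higher than the pad, face at x = 73 mm), z up. The clip swings in the plane x = 45 mm about a hinge along x at y = -55 mm, 16 mm above the pad, between cheeks 33 mm wide, 24 mm above the pad.
- clip (a joint): Angle of the spring clip, rad. 0: down, its 15 mm rubber foot on the bare pad at x = 45, y = 0 mm (starts so). Grows as the knob is lifted and over to the pad's -y; the stop at 1.9 is fully open, 19 degrees past upright. Spring and weight pull it down (1 to 2 N at the knob; let go at 0.2 it shuts), but above 1.7 it stays up by itself. With the plate under the foot it rests at about 0.12.
- clip_knob (a point): Centre of the clip's knob: two black rollers on a cross pin along the pad's x, 25 mm long together, 21 mm diameter, at the free end of the steel clip. It circles the hinge axis at 101 mm, at elevation clip + 0.139 rad. Down: x = 45, y = 45 mm from the pad centre, 44 mm above the worktop. Pinched by its flat ends (along x) it turns on its pin, so the gripper can keep pointing down.
- long_plate_center (a point): Centre (half-way up) of the long plate blank: flat bare aluminium, 130 x 36 x 6 mm, a 7 mm hole near each end, about 100 g, loose and flat on the worktop left of the fixture. x along its length, z up; either way round is the same. A similar shorter plate, 80 x 36 x 6 mm, lies near it and is not wanted.
Things that resemble listed ones, but are neither listed nor needed, are in the scene too. What is shaped like the part that bears long_plate_center but blue is not meant.

How it is judged (in metres and radians):
On the way, in this order (a step that is already met when the one before it is completed fails the run):
1. the clip is lifted right up (value of joint clip above 1.5 rad), for 0.2 s.
2. the long plate is on the pad with the clip still up (value of joint clip above 1.2 rad and horizontal distance between long_plate_center and pad below 0.03 m and z of long_plate_center in the frame of pad below 0.012 m), for 0.1 s.
At the end, for the whole second after the job is handed in: The long plate lies flat on the pad, its centre within 16 mm of the pad's centre lengthways and 12 mm sideways, its long side within 10 degrees of the pad's, and the clip is down with its foot resting on the plate (joint 0.06 to 0.17 rad) (x of long_plate_center in the frame of pad between -0.016 and 0.016 m and y of long_plate_center in the frame of pad between -0.012 and 0.012 m and z of long_plate_center in the frame of pad below 0.006 m and angle between the x axis of long_plate_center and the x axis of pad, either way round below 0.18 rad and angle between long_plate_center's own z axis and vertical below 0.06 rad and value of joint clip between 0.06 and 0.17 rad and velocity of joint clip below 0.1 rad/s); the robot touches nothing.
It also fails if it takes over 64 s, if anything falls off the work surface, if the arm or the gripper's body presses on something with over 40 N, if the wrist force passes 120 N, or if a joint passes its speed limit or range.

### The arm

A 6-joint arm with a two-finger parallel gripper is mounted at the origin on a cart in front of the work surface, level with it; the furniture and walls round the work are solid. World frame = base frame: x ahead of the robot, y to its left, z up, the work surface at z = 0. Lengths are in m, angles in degrees, forces in N, time in s.
With the tool pointing down it reaches from about 0.375 to 0.825 m from the base axis. Payload 5.5 kg.
Tool frame: the origin (TCP) lies midway between the tips of the shut fingers; the grasp point (between the pads) lies tcp_to_grasp behind it (tcp_to_grasp is the distance from the TCP to the grasp point, in m); z points along the fingers, y is the direction in which the jaws open and shut (so a half turn about z gives the same grasp; the last joint's range is limited). The gripper opens to 85 mm and grips with 20 to 120 N. Pads are 22 mm wide; open, the fingers measure 114 mm over their backs; the gripper's body (76 mm by 85 mm) begins 54 mm behind the grasp point. The pads swing forward as they close: fully open they stand 13 mm farther back than shut.
Start: joints at [66.234, 17.962, -2.699, 69.339, 0, 90], TCP at [0.242, 0.549, 0.231] pointing down, gripper open.
Joint ranges: [-152.73, 152.73], [-39.44, 99.34], [-58.76, 71.6], [-118.89, 123.64], [-81.53, 83.1], [-180, 180]. Speed limits (degrees/s): [136.94, 136.94, 172.46, 180, 180, 180].

### API

Orientations are given as [roll, pitch, yaw] about the fixed x, y, z axes, in that order (R = Rz(yaw) Ry(pitch) Rx(roll)).
In Python, from bench import state, read_camera, job_done, tcp_to_grasp gives the robot as it stands.
- The arm moves only by the tool arm_command, never from a script. Its argument "plan" is a list of rows, each a list of 5 numbers: the shift along the tool's x, y, z in m, then the turn about the tool's z in rad, then the opening, from 0 (shut) to 1 (fully open). In form: [[tx, ty, tz, roll, hand], ...]. A call has 1 to 5 rows; each row shifts and turns the pose as measured when the row begins, along the tool's axes as they then stand; what a row does not reach is not made up. A row lasts 1/8 s, in which the tool goes at most 62.5 mm and 10.7 degrees, less where a joint would pass 70% of its speed; a pose out of reach is approached as far as the arm can. A call is refused whole if a number of a shift passes 0.0625 or a number of a turn 0.188, either way. A call with a gripper value outside its range is refused whole. The fingers move at their own pace and stop on an object; "squeeze" is the grip in N (left out, the last holds). Time passes only in rows, so rows that do not move let the fingers close. It gives the time, the measured TCP pose, the force and the opening at its end, in the units of the state.
- state(): the state, without advancing time (a new reading comes with each control period).
- read_camera(name): name is "scene" or "top" or "wrist"; returns a dict with "img" (384x512x3 uint8, red, green, blue), "vertical_fov" (degrees; the focal length in pixels is half the picture's height over the tangent of half this angle, whatever the lens; pixels are square), "cx", "cy" (the principal point, pixels), "world_to_cam" (4x4, takes a point from world to camera coordinates); the wrist camera has in their place "mount" (4x4, takes a point from camera to tool coordinates, whose origin is the TCP and whose axes are the flange's). Camera axes: x right, y down, z forward; pixel columns grow to the right and rows downward; lengths in m; the calibration is good to about 2 mm. A picture is of the moment at which its call begins: read the wrist's pose just before it. There is no depth.
- job_done(): hands the job in, once; it reports no verdict.
The state is a dict: "time_s": time; "qpos": joint angles; "qvel": joint speeds; "tau": joint torques, N m; "eef_pos": TCP position; "eef_rot": TCP orientation; "ft_force": force on the tool from outside, world axes, zero at the start; "torque": the same for the moment, N m; "finger_gap": opening from 0.0 (shut) to 1.0 (fully open).
Only numpy, scipy, OpenCV 4.12 (cv2) and the standard library are available. Lean on these libraries where they do the work, as an engineer would, in place of code of your own. Each camera call takes 0.05 s, during which the arm holds its last target.

## Working session

There is one attempt and no reset: what is moved stays moved. The work goes in short steps, Python scripts to look and compute and a tool call to move; the robot and the scene stay as the last step left them, time stands still between calls to the robot, and variables do not carry over. Pictures are saved under pics/ and viewed, and the job is handed in when it is done.

Besides the shell and the picture viewer there is one more tool, called after "Request:" by a JSON object that holds its "name" and its "arguments", one argument or row to a line. arm_command: Moves the arm, as the interface text tells. Its arguments: {"type":"object","properties":{"plan":{"type":"array","items":{"type":"array","items":{"type":"number"}}},"squeeze":{"type":"number"}},"required":["plan"]}

```bash
mkdir -p pics; ls; python3 - <<'E'
from bench import state, read_camera, tcp_to_grasp
import cv2, numpy as np
print(tcp_to_grasp); s=state(); print({k:np.round(v,3) for k,v in s.items()})
for n in ["scene","top","wrist"]:
    c=read_camera(n); cv2.imwrite(f"pics/{n}0.png",c["img"][:,:,::-1])
    np.savez(f"pics/{n}0.npz",**c); print(n,{k:np.round(v,3) for k,v in c.items() if k!="img"})
E
```

```text
pics
0.0187
{'time_s': np.float64(0.0), 'qpos': array([66.234, 18.005, -2.755, 69.338, -0.   , 89.999]), 'qvel': array([ 0.063, -0.015, -0.063, -0.01 ,  0.062,  0.06 ]), 'tau': array([-1.0000e-03, -5.3959e+01,  3.3975e+01,  1.9000e-02, -0.0000e+00,
        0.0000e+00]), 'eef_pos': array([0.242, 0.549, 0.23 ]), 'eef_rot': array([-179.901,    0.   ,  156.234]), 'ft_force': array([-0.713, -0.212,  0.381]), 'torque': array([0.004, 0.023, 0.032]), 'finger_gap': np.float64(0.999)}
scene {'vertical_fov': np.float64(48.563), 'cx': np.float64(256.376), 'cy': np.float64(186.864), 'world_to_cam': array([[ 0.781, -0.624,  0.01 , -0.361],
       [-0.412, -0.527, -0.743,  0.306],
       [ 0.469,  0.577, -0.669,  0.786],
       [ 0.   ,  0.   ,  0.   ,  1.   ]])}
top {'vertical_fov': np.float64(54.127), 'cx': np.float64(253.134), 'cy': np.float64(193.225), 'world_to_cam': array([[-0.02 , -1.   ,  0.01 ,  0.074],
       [-0.999,  0.019, -0.045,  0.506],
       [ 0.045, -0.011, -0.999,  0.905],
       [ 0.   ,  0.   ,  0.   ,  1.   ]])}
wrist {'vertical_fov': np.float64(68.422), 'cx': np.float64(255.572), 'cy': np.float64(192.676), 'mount': array([[-0.001, -0.964, -0.264,  0.066],
       [ 1.   , -0.001,  0.001,  0.   ],
       [-0.001, -0.264,  0.964, -0.143],
       [ 0.   ,  0.   ,  0.   ,  1.   ]])}
```

View pics/top0.png

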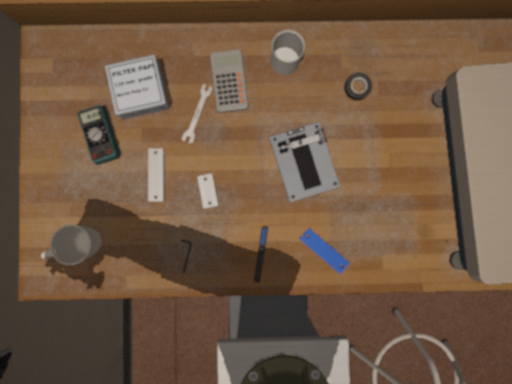

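View pics/scene0.png

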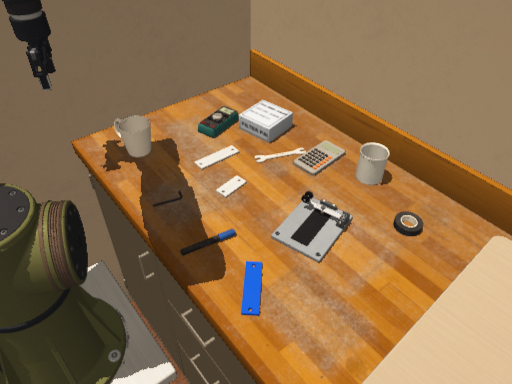

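View pics/wrist0.png

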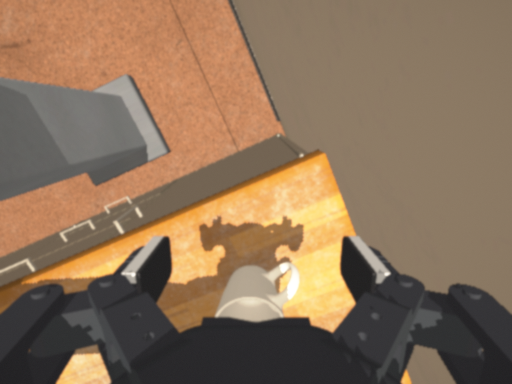

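The top view shows the candidates for the long plate: the bare plate at (155,175), the short bare plate at (207,191), the blue plate at (324,250) and the wrench at (198,113). I choose (155,175): it is bare and the longer of the two. The fixture is at (304,161), with the clip at its upper end. Next I take a close crop and measure.

```bash
cat > h.py <<'E'
import numpy as np, cv2
from scipy.spatial.transform import Rotation as R
def K(c):
    h=c["img"].shape[0]; return h/2/np.tan(np.radians(float(c["vertical_fov"]))/2)
def pose(s):
    T=np.eye(4);T[:3,:3]=R.from_euler('xyz',s["eef_rot"],degrees=True).as_matrix();T[:3,3]=s["eef_pos"];return T
def c2w(c,s=None):
    return np.linalg.inv(c["world_to_cam"]) if "world_to_cam" in c else pose(s)@c["mount"]
def ray(c,uv,z,s=None):
    M=c2w(c,s);uv=np.atleast_2d(uv).astype(float);f=K(c)
    d=np.c_[(uv[:,0]-c["cx"])/f,(uv[:,1]-c["cy"])/f,np.ones(len(uv))]@M[:3,:3].T
    return M[:3,3]+d*((z-M[2,3])/d[:,2])[:,None]
def proj(c,P,s=None):
    M=np.linalg.inv(c2w(c,s));P=np.atleast_2d(P);q=P@M[:3,:3].T+M[:3,3];f=K(c)
    return np.c_[q[:,0]/q[:,2]*f+c["cx"],q[:,1]/q[:,2]*f+c["cy"]]
def load(n): return dict(np.load(n))
E
python3 - <<'E'
from h import *
c=load("pics/top0.npz");im=c["img"][:,:,::-1].copy()
cv2.imwrite("pics/ta.png",cv2.resize(im[100:220,130:350],None,fx=3.6,fy=3.6,interpolation=cv2.INTER_CUBIC))
b=load("pics/scene0.npz")["img"][:,:,::-1]
cv2.imwrite("pics/sa.png",cv2.resize(b[180:270,260:370],None,fx=6,fy=6,interpolation=cv2.INTER_CUBIC))
hsv=cv2.cvtColor(im,cv2.COLOR_BGR2HSV)
m=((hsv[...,1]<60)&(hsv[...,2]>150)).astype(np.uint8)
for k in cv2.findContours(m,cv2.RETR_EXTERNAL,cv2.CHAIN_APPROX_NONE)[0]:
    if cv2.contourArea(k)<150 or cv2.contourArea(k)>5000: continue
    w=ray(c,k[:,0],0.006)[:,:2].astype(np.float32)
    print(np.round(k[:,0].mean(0)),[np.round(x,4) for x in cv2.minAreaRect(w)])
m=(hsv[...,2]<60).astype(np.uint8)
for k in cv2.findContours(m,cv2.RETR_EXTERNAL,cv2.CHAIN_APPROX_NONE)[0]:
    p=k[:,0].mean(0)
    if 270<p[0]<340 and 120<p[1]<205 and cv2.contourArea(k)>40:
        w=ray(c,k[:,0],0.014)[:,:2].astype(np.float32)
        print("dark",np.round(p),[np.round(x,4) for x in cv2.minAreaRect(w)])
E
```

```text
[222. 368.] [array([0.0955, 0.1423]), array([0.0287, 0.0826]), np.float64(89.1114)]
[340. 364.] [array([ 0.0985, -0.1311]), array([0.0506, 0.1019]), np.float64(88.2228)]
[207. 191.] [array([0.5165, 0.1767]), array([0.0828, 0.0387]), np.float64(9.8201)]
[155. 174.] [array([0.5586, 0.3037]), array([0.0343, 0.1306]), np.float64(89.4922)]
[197. 114.] [array([0.7092, 0.2   ]), array([0.0297, 0.1491]), np.float64(69.9045)]
[135.  77.] [array([0.783 , 0.3531]), array([0.1231, 0.124 ]), np.float64(11.7606)]
[286.  54.] [array([ 0.8539, -0.0247]), array([0.0549, 0.0356]), np.float64(89.1036)]
dark [306. 167.] [array([ 0.5704, -0.0661]), array([0.0998, 0.0379]), np.float64(16.8937)]
```

View pics/ta.png

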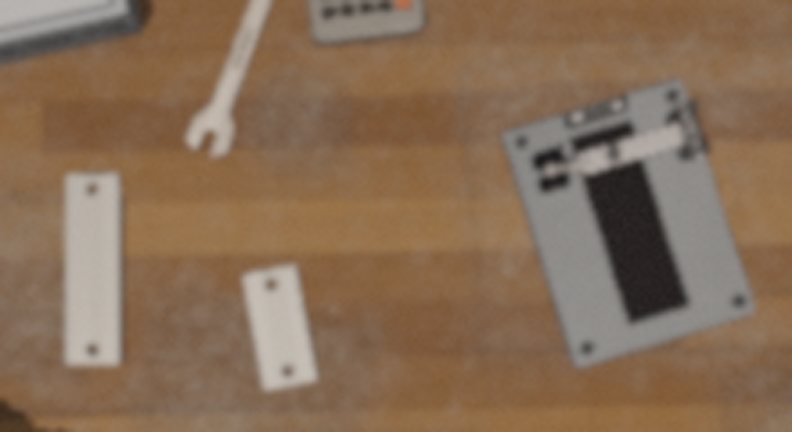

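View pics/sa.png

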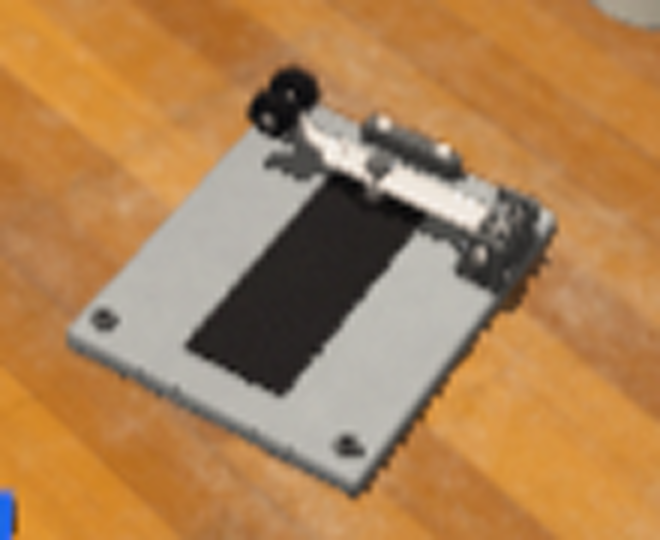

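The crops show the long plate at crop (92,270), clearly longer than the short one at (280,328). The clip is down: knob at crop (552,168), hinge at (690,130), pad running down to (657,315), end stop at (597,112). Next I measure the fixture frame.

```bash
python3 - <<'E'
from h import *
c=load("pics/top0.npz");im=c["img"][:,:,::-1].copy()
S=8;x0,y0=262,115
big=cv2.resize(im[y0:y0+90,x0:x0+85],None,fx=S,fy=S,interpolation=cv2.INTER_CUBIC)
hsv=cv2.cvtColor(big,cv2.COLOR_BGR2HSV)
def px(k): return (k+0.5)/S-0.5+[x0,y0]
g=((hsv[...,1]<75)).astype(np.uint8)
g=cv2.morphologyEx(g,cv2.MORPH_OPEN,np.ones((9,9)))
k=max(cv2.findContours(g,cv2.RETR_EXTERNAL,cv2.CHAIN_APPROX_NONE)[0],key=cv2.contourArea)
w=ray(c,px(k[:,0]),0.012)[:,:2].astype(np.float32);print("base",cv2.minAreaRect(w))
d=((hsv[...,2]<75)).astype(np.uint8)
d=cv2.morphologyEx(d,cv2.MORPH_OPEN,np.ones((25,25)))
k2=max(cv2.findContours(d,cv2.RETR_EXTERNAL,cv2.CHAIN_APPROX_NONE)[0],key=cv2.contourArea)
w=ray(c,px(k2[:,0]),0.014)[:,:2].astype(np.float32);r=cv2.minAreaRect(w);print("pad part",r)
a=np.radians(16.5);ex=np.array([np.cos(a),np.sin(a)])
print("near end extent along ex",(w@ex).min(),(w@[-ex[1],ex[0]]).min(),(w@[-ex[1],ex[0]]).max())
cv2.drawContours(big,[k],-1,(0,0,255),1);cv2.drawContours(big,[k2],-1,(0,255,0),1)
cv2.imwrite("pics/fx.png",big)
E
```

```text
base ((0.5835626125335693, -0.06320541352033615), (0.17371414601802826, 0.13608060777187347), 16.15420913696289)
pad part ((0.5704140663146973, -0.06613780558109283), (0.1028560921549797, 0.041061148047447205), 16.390106201171875)
near end extent along ex 0.4766853892869508 -0.2459981195479641 -0.20485518861482618
```

View pics/fx.png

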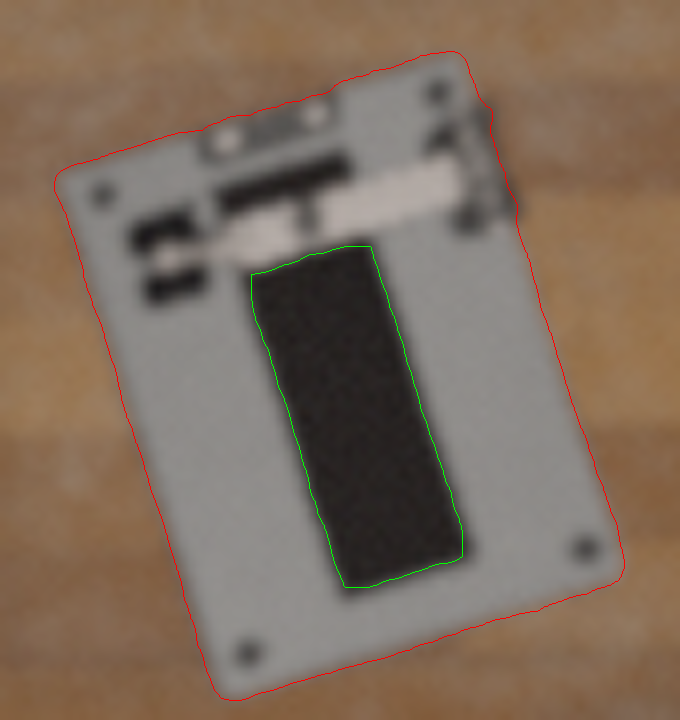

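```bash
cat >> h.py <<'E'
def plan(tgt,yaw,hand,n=None,step=0.05):
    from bench import state
    s=state();p=np.array(s["eef_pos"]);y0=s["eef_rot"][2]
    d=np.array(tgt)-p;dy=(yaw-y0+180)%360-180
    n=n or int(np.ceil(max(np.linalg.norm(d)/step,abs(dy)/9,1)))
    print("at",np.round(p,4),np.round(s["eef_rot"],2),"t",round(float(s["time_s"]),2),"d",np.round(d,4),"dyaw",round(dy,1),"n",n)
    rows=[]
    for i in range(n):
        a=np.radians(y0+dy*i/n);T=np.array([[np.cos(a),np.sin(a),0],[np.sin(a),-np.cos(a),0],[0,0,-1]])
        rows.append(list(np.round(T@(d/n),4).tolist())+[round(-np.radians(dy/n),3),hand])
    print(rows)
AP=np.radians(16.3);EX=np.array([np.cos(AP),np.sin(AP),0]);EY=np.array([-EX[1],EX[0],0]);PAD=np.array([.5837,-.0622,.014])
def padpt(x,y,z): return PAD+x*EX+y*EY+np.array([0,0,z])
def knob(th): 
    e=th+.139;return padpt(.045,-.055+.101*np.cos(e),.016+.101*np.sin(e))
E
python3 - <<'E'
from h import *
c=load("pics/top0.npz")
print(knob(0),ray(c,[262+168/8-.5,115+255/8-.5],.044), proj(c,knob(0)))
k=knob(0); plan([k[0]-.03,k[1]-.0,.21],106.3,.6)
E
```

```text
[ 0.61425398 -0.00635394  0.04399384] [[ 0.6157496  -0.00703778  0.044     ]] [[282.22557199 147.00878111]]
at [0.2416 0.5487 0.2306] [-179.92    0.    156.23] t 0.15 d [ 0.3426 -0.5551 -0.0206] dyaw -49.9 n 14
[[-0.0384, -0.0264, 0.0015, np.float64(0.062), 0.6], [-0.0399, -0.024, 0.0015, np.float64(0.062), 0.6], [-0.0414, -0.0215, 0.0015, np.float64(0.062), 0.6], [-0.0426, -0.0188, 0.0015, np.float64(0.062), 0.6], [-0.0437, -0.0161, 0.0015, np.float64(0.062), 0.6], [-0.0446, -0.0134, 0.0015, np.float64(0.062), 0.6], [-0.0454, -0.0106, 0.0015, np.float64(0.062), 0.6], [-0.0459, -0.0078, 0.0015, np.float64(0.062), 0.6], [-0.0463, -0.0049, 0.0015, np.float64(0.062), 0.6], [-0.0465, -0.002, 0.0015, np.float64(0.062), 0.6], [-0.0466, 0.0009, 0.0015, np.float64(0.062), 0.6], [-0.0464, 0.0038, 0.0015, np.float64(0.062), 0.6], [-0.0461, 0.0067, 0.0015, np.float64(0.062), 0.6], [-0.0456, 0.0095, 0.0015, np.float64(0.062), 0.6]]
```

Knob check: model and ray agree to about 1.5 mm. Moving now.

Request:
{"name": "arm_command", "arguments": {
  "plan": [
    [-0.038,-0.026,0.001,0.062,0.6],
    [-0.04,-0.024,0.001,0.062,0.6],
    [-0.041,-0.021,0.001,0.062,0.6],
    [-0.043,-0.019,0.001,0.062,0.6],
    [-0.044,-0.016,0.001,0.062,0.6]
  ],
  "squeeze": 40
}}

```text
time_s: 0.78
eef_pos: [0.3652, 0.3475, 0.2237]
eef_rot: [-179.8, 0.0, 138.3]
ft_force: [0.8, 0.3, 0.1]
finger_gap: 0.601
```

Request:
{"name": "arm_command", "arguments": {
  "plan": [
    [-0.045,-0.013,0.001,0.062,0.6],
    [-0.045,-0.01,0.001,0.062,0.6],
    [-0.046,-0.008,0.001,0.062,0.6],
    [-0.046,-0.005,0.001,0.062,0.6],
    [-0.046,-0.002,0.001,0.062,0.6]
  ]
}}

```text
time_s: 1.4
eef_pos: [0.4889, 0.1424, 0.2183]
eef_rot: [-179.8, 0.1, 119.9]
ft_force: [0.7, 0.4, -0.2]
finger_gap: 0.594
```

```bash
python3 - <<'E'
from h import *
k=knob(0); plan([k[0]-.03,k[1]-.0,.21],106.3,.6)
E
```

```text
at [0.4889 0.1424 0.2183] [-1.7983e+02  8.0000e-02  1.1993e+02] t 1.4 d [ 0.0954 -0.1488 -0.0083] dyaw -13.6 n 4
[[-0.0441, 0.0021, 0.0021, np.float64(0.059), 0.6], [-0.0439, 0.0047, 0.0021, np.float64(0.059), 0.6], [-0.0436, 0.0073, 0.0021, np.float64(0.059), 0.6], [-0.0431, 0.0099, 0.0021, np.float64(0.059), 0.6]]
```

Request:
{"name": "arm_command", "arguments": {
  "plan": [
    [-0.044,0.002,0.002,0.059,0.6],
    [-0.044,0.005,0.002,0.059,0.6],
    [-0.044,0.007,0.002,0.059,0.6],
    [-0.043,0.01,0.002,0.059,0.6],
    [0,0,0,0,0.6]
  ]
}}

```text
time_s: 2.02
eef_pos: [0.5869, -0.0152, 0.2087]
eef_rot: [-179.8, 0.1, 105.7]
ft_force: [-0.1, 0.3, -0.1]
finger_gap: 0.604
```

```bash
python3 - <<'E'
from h import *
from bench import state, read_camera
s=state();c=read_camera("wrist");print(s["eef_pos"],s["eef_rot"])
np.savez("pics/w1.npz",**c,**{"s_"+k:v for k,v in s.items()})
im=c["img"][:,:,::-1].copy()
P=np.array([padpt(.067,.022,0),padpt(.067,-.022,0),padpt(-.067,-.022,0),padpt(-.067,.022,0),knob(0)])
for u in proj(c,P,s): print(np.round(u)); cv2.circle(im,tuple(int(v) for v in np.round(u)),2,(0,0,255),-1)
cv2.imwrite("pics/w1.png",cv2.resize(im,None,fx=1.5,fy=1.5,interpolation=cv2.INTER_CUBIC))
E
```

```text
[ 0.58686092 -0.01520982  0.20870909] [-1.79772990e+02  1.00581241e-01  1.05679685e+02]
[297. 189.]
[296. 223.]
[191. 224.]
[188. 191.]
[281. 176.]
```

View pics/w1.png

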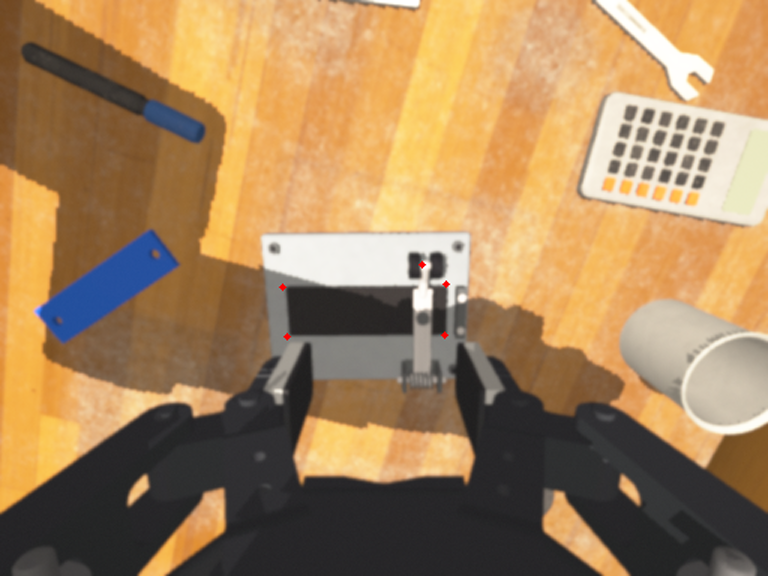

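The wrist view shows the knob at (427,265) against (422,265) projected. The pad's near corners are at (288,289) and (290,335). So the fixture seems to sit 2–4 mm farther along pad x than my estimate. I go closer and re-measure.

```bash
sed -i 's/PAD=np.array(.*)/PAD=np.array([.5837,-.0622,.014])+.0025*EX/' h.py; python3 - <<'E'
from h import *
k=knob(0); k[2]=.13;plan(k,106.3,.6)
E
```

```text
at [ 0.586  -0.0139  0.2088] [-1.7975e+02  5.0000e-02  1.0578e+02] t 2.08 d [ 0.0306  0.0083 -0.0788] dyaw 0.5 n 2
[[-0.0002, 0.0159, 0.0394, np.float64(-0.005), 0.6], [-0.0002, 0.0159, 0.0394, np.float64(-0.005), 0.6]]
```

Request:
{"name": "arm_command", "arguments": {
  "plan": [
    [0,0.016,0.039,-0.005,0.6],
    [0,0.016,0.039,-0.005,0.6],
    [0,0,0,0,0.6]
  ]
}}

```text
time_s: 2.45
eef_pos: [0.6157, -0.0023, 0.1299]
eef_rot: [-179.8, -0.0, 106.6]
ft_force: [-0.7, -0.1, -0.9]
finger_gap: 0.6
```

```bash
python3 - <<'E'
from h import *
from bench import state, read_camera
s=state();c=read_camera("wrist");print(s["eef_pos"],s["eef_rot"])
im=c["img"][:,:,::-1].copy()
P=np.array([padpt(.067,.022,0),padpt(.067,-.022,0),padpt(-.067,-.022,0),padpt(-.067,.022,0),knob(0)])
for u in proj(c,P,s): print(np.round(u)); cv2.circle(im,tuple(int(v) for v in np.round(u)),2,(0,0,255),-1)
cv2.imwrite("pics/w2.png",cv2.resize(im,None,fx=1.5,fy=1.5,interpolation=cv2.INTER_CUBIC))
k=knob(0); k[2]=.044-.0187;plan(k,106.3,.6)
E
```

```text
[ 0.61572172 -0.00233232  0.12990903] [-1.79772591e+02 -1.22841923e-02  1.06573887e+02]
[278. 215.]
[277. 256.]
[144. 256.]
[140. 215.]
[255. 201.]
at [ 0.6164 -0.0025  0.1318] [-1.7989e+02  3.0000e-02  1.0656e+02] t 2.5 d [ 0.0003 -0.0032 -0.1065] dyaw -0.3 n 3
[[-0.001, -0.0002, 0.0355, np.float64(0.002), 0.6], [-0.001, -0.0002, 0.0355, np.float64(0.002), 0.6], [-0.001, -0.0002, 0.0355, np.float64(0.002), 0.6]]
```

View pics/w2.png

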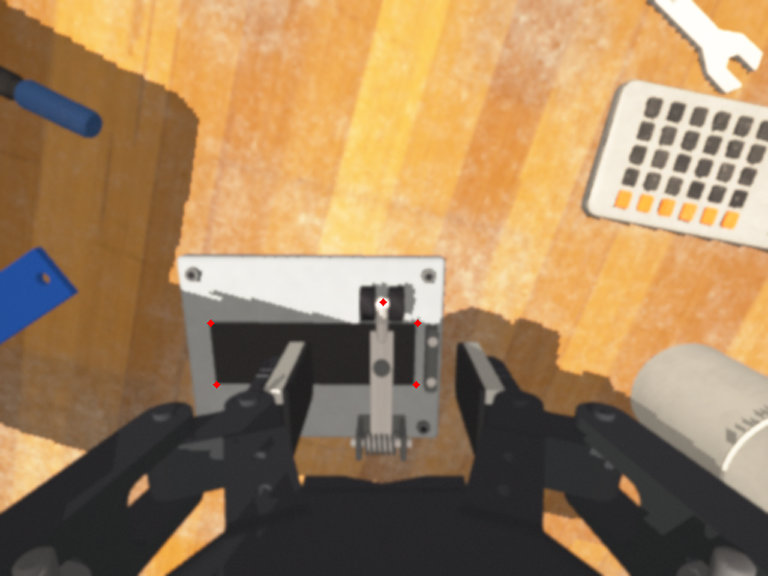

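The projected knob point now falls on the knob at (383,301). The pad corners agree to within about 2 mm. Descending.

Request:
{"name": "arm_command", "arguments": {
  "plan": [
    [-0.001,0,0.035,0.002,0.6],
    [-0.001,0,0.035,0.002,0.6],
    [-0.001,0,0.034,0.002,0.6],
    [0,0,0,0,0.6]
  ]
}}

```text
time_s: 3.0
eef_pos: [0.6201, -0.0032, 0.0351]
eef_rot: [179.5, 0.2, 106.4]
ft_force: [0.4, 0.2, 0.5]
finger_gap: 0.601
```

Request:
{"name": "arm_command", "arguments": {
  "plan": [
    [0,0,0,0,0.2],
    [0,0,0,0,0.2],
    [0,0,0,0,0.2],
    [0,0,0,0,0.2]
  ],
  "squeeze": 40
}}

```text
time_s: 3.5
eef_pos: [0.6151, -0.0052, 0.0415]
eef_rot: [180.0, 0.4, 106.4]
ft_force: [-1.4, -0.9, -1.2]
finger_gap: 0.28
```

```bash
python3 - <<'E'
from h import *
from bench import state, read_camera
s=state();c=read_camera("wrist");print(s["eef_pos"],s["eef_rot"],s["ft_force"])
im=c["img"][:,:,::-1].copy()
cv2.imwrite("pics/w3.png",im)
c=read_camera("scene");im=c["img"][:,:,::-1];cv2.imwrite("pics/s3.png",cv2.resize(im[120:300,220:420],None,fx=3,fy=3,interpolation=cv2.INTER_CUBIC))
E
```

```text
[ 0.61508091 -0.0052045   0.04151389] [179.97974277   0.37727676 106.40885319] [-1.44314884 -0.92030311 -1.16496186]
```

View pics/w3.png

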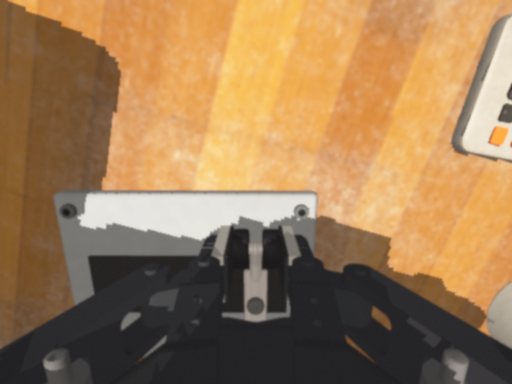

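View pics/s3.png

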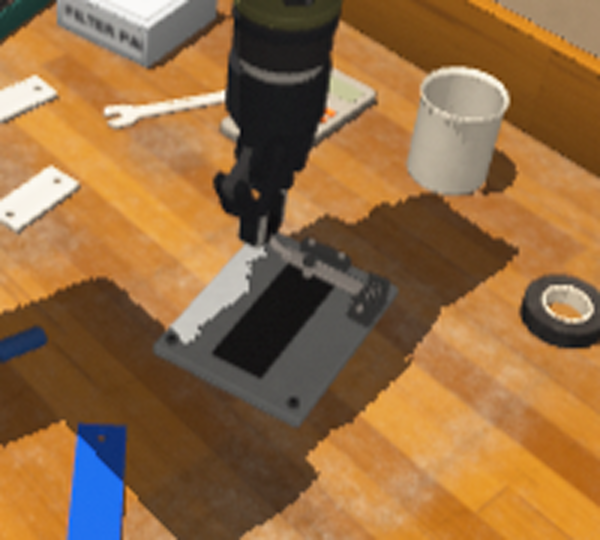

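The gap of 0.28 (24 mm) shows the knob is between the pads. But the TCP stopped at z=0.042, so the hold is only on the fingertips. I reopen and go lower.

Request:
{"name": "arm_command", "arguments": {
  "plan": [
    [0,0,0,0,0.5],
    [0,0,0,0,0.5],
    [0,0,0.01,0,0.5],
    [0,0,0.005,0,0.5]
  ]
}}

```text
time_s: 4.1
eef_pos: [0.6191, -0.0042, 0.0275]
eef_rot: [179.6, 0.4, 106.4]
ft_force: [0.2, -1.2, -0.5]
finger_gap: 0.499
```

```bash
python3 - <<'E'
from h import *
k=knob(0); k[2]=.044-.0187;plan(k,106.3,.5)
E
```

```text
at [ 0.6191 -0.0042  0.0275] [179.57   0.39 106.44] t 4.1 d [-0.0024 -0.0014 -0.0022] dyaw -0.1 n 1
[[-0.0007, -0.0027, 0.0022, np.float64(0.002), 0.5]]
```

Request:
{"name": "arm_command", "arguments": {
  "plan": [
    [-0.001,-0.002,0.002,0,0.5],
    [0,0,0,0,0.5]
  ]
}}

```text
time_s: 4.35
eef_pos: [0.6167, -0.0058, 0.0243]
eef_rot: [179.7, 0.4, 106.4]
ft_force: [-0.7, 0.6, 0.0]
finger_gap: 0.501
```

Request:
{"name": "arm_command", "arguments": {
  "plan": [
    [0,0,0.001,0,0.2],
    [0,0,0.001,0,0.2],
    [0,0,0.001,0,0.2]
  ]
}}

```text
time_s: 4.72
eef_pos: [0.6154, -0.006, 0.0218]
eef_rot: [179.8, 0.3, 106.4]
ft_force: [-2.9, 0.9, 5.7]
finger_gap: 0.285
```

Request:
{"name": "arm_command", "arguments": {
  "plan": [
    [-0.004,0,-0.019,0,0.2],
    [-0.008,0,-0.0175,0,0.2],
    [-0.011,0,-0.0155,0,0.2],
    [-0.014,0,-0.0135,0,0.2],
    [-0.016,0,-0.0105,0,0.2]
  ]
}}

```text
time_s: 5.35
eef_pos: [0.6304, -0.0584, 0.1004]
eef_rot: [179.8, 0.3, 106.5]
ft_force: [2.6, -2.9, -10.7]
finger_gap: 0.287
```

```bash
cat >> h.py <<'E'
def arc():
    from bench import state
    s=state();p=np.array(s["eef_pos"])-PAD;p[2]+=.021
    x,y,z=p@EX,p@EY,p[2]
    e=np.arctan2(z-.016,y+.055);r=np.hypot(z-.016,y+.055)
    print("pad-frame grasp",np.round([x,y,z],4),"clip est",round(e-.139,3),"r",round(r,4),"F",np.round(s["ft_force"],1),"gap",s["finger_gap"])
    return e-.139
def arcplan(t1,n):
    t0=arc();q=[]
    for i in range(n):
        a,b=t0+(t1-t0)*i/n+.139,t0+(t1-t0)*(i+1)/n+.139
        q.append([round(.101*(np.cos(b)-np.cos(a)),4),0,round(-.101*(np.sin(b)-np.sin(a)),4)])
    print([[float(v) for v in r] for r in q])
E
python3 - <<'E'
from h import *
arcplan(1.85,5)
E
```

```text
pad-frame grasp [ 0.0434 -0.0094  0.1074] clip est 0.969 r 0.1021 F [  2.6  -2.9 -10.7] gap 0.28673768861972254
[[-0.0165, 0.0, -0.0065], [-0.0174, 0.0, -0.0035], [-0.0178, 0.0, -0.0004], [-0.0176, 0.0, 0.0027], [-0.0168, 0.0, 0.0058]]
```

Request:
{"name": "arm_command", "arguments": {
  "plan": [
    [-0.0165,0,-0.0065,0,0.2],
    [-0.0175,0,-0.0035,0,0.2],
    [-0.018,0,-0.0005,0,0.2],
    [-0.0175,0,0.0025,0,0.2],
    [-0.017,0,0.006,0,0.2]
  ]
}}

```text
time_s: 5.98
eef_pos: [0.6559, -0.1462, 0.1004]
eef_rot: [179.9, 0.0, 106.5]
ft_force: [1.6, 6.3, -10.4]
finger_gap: 0.286
```

```bash
python3 - <<'E'
from h import *
arcplan(1.86,2)
E
```

```text
pad-frame grasp [ 0.0433 -0.1008  0.1074] clip est 1.897 r 0.1022 F [  1.6   6.3 -10.4] gap 0.2864771219300792
[[0.0017, 0.0, -0.0008], [0.0017, 0.0, -0.0008]]
```

Request:
{"name": "arm_command", "arguments": {
  "plan": [
    [0,0,0,0,0.2],
    [0,0,0,0,0.5],
    [0,0,0,0,0.5],
    [0,0,-0.03,0,0.5],
    [0,0,-0.05,0,0.5]
  ]
}}

```text
time_s: 6.6
eef_pos: [0.6541, -0.148, 0.18]
eef_rot: [-179.8, 0.1, 106.5]
ft_force: [1.3, 0.6, -0.8]
finger_gap: 0.499
```

```bash
python3 - <<'E'
from h import *
from bench import state, read_camera
c=read_camera("scene");im=c["img"][:,:,::-1];cv2.imwrite("pics/s4.png",cv2.resize(im[120:300,220:420],None,fx=3,fy=3,interpolation=cv2.INTER_CUBIC))
plan([.53,.304,.2],0,.8)
E
```

```text
at [ 0.6578 -0.1488  0.1889] [179.63   0.46 106.45] t 6.65 d [-0.1278  0.4528  0.0111] dyaw -106.5 n 12
[[0.0392, 0.0005, -0.0009, np.float64(0.155), 0.8], [0.0388, -0.0056, -0.0009, np.float64(0.155), 0.8], [0.0375, -0.0115, -0.0009, np.float64(0.155), 0.8], [0.0353, -0.0171, -0.0009, np.float64(0.155), 0.8], [0.0322, -0.0224, -0.0009, np.float64(0.155), 0.8], [0.0284, -0.0271, -0.0009, np.float64(0.155), 0.8], [0.0239, -0.0311, -0.0009, np.float64(0.155), 0.8], [0.0188, -0.0344, -0.0009, np.float64(0.155), 0.8], [0.0132, -0.0369, -0.0009, np.float64(0.155), 0.8], [0.0074, -0.0385, -0.0009, np.float64(0.155), 0.8], [0.0014, -0.0392, -0.0009, np.float64(0.155), 0.8], [-0.0047, -0.0389, -0.0009, np.float64(0.155), 0.8]]
```

View pics/s4.png

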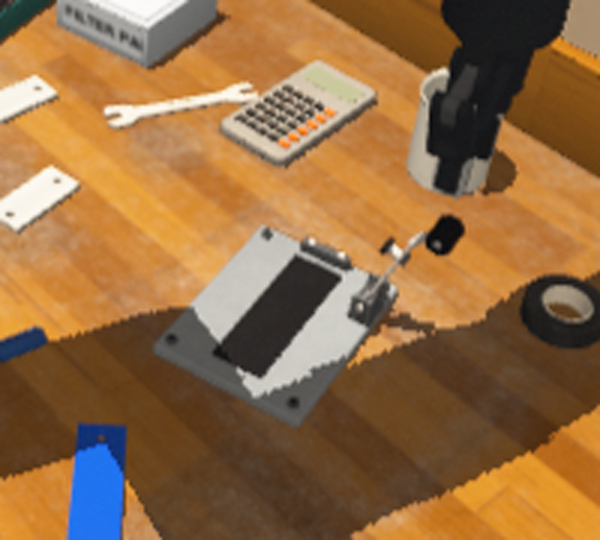

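The clip stands up by itself: its knob is at crop (445,235), past upright over the hinge at (372,305). The gripper is clear. Now to the plate.

Request:
{"name": "arm_command", "arguments": {
  "plan": [
    [0.039,0,-0.004,0.155,0.8],
    [0.039,-0.006,-0.002,0.155,0.8],
    [0.0375,-0.0115,-0.001,0.155,0.8],
    [0.035,-0.017,-0.001,0.155,0.8],
    [0.032,-0.022,-0.001,0.155,0.8]
  ]
}}

```text
time_s: 7.28
eef_pos: [0.6092, 0.0408, 0.2036]
eef_rot: [178.4, -0.1, 60.4]
ft_force: [1.2, -0.6, -0.4]
finger_gap: 0.8
```

Request:
{"name": "arm_command", "arguments": {
  "plan": [
    [0.028,-0.027,-0.001,0.155,0.8],
    [0.024,-0.031,-0.001,0.155,0.8],
    [0.019,-0.034,-0.001,0.155,0.8],
    [0.013,-0.037,-0.001,0.155,0.8],
    [0.007,-0.038,-0.001,0.155,0.8]
  ]
}}

```text
time_s: 7.9
eef_pos: [0.5758, 0.201, 0.2098]
eef_rot: [-179.4, -1.7, 18.9]
ft_force: [0.8, -0.2, -0.3]
finger_gap: 0.799
```

```bash
python3 - <<'E'
from h import *
plan([.53,.304,.2],0,.8)
E
```

```text
at [0.5758 0.201  0.2098] [-179.43   -1.74   18.93] t 7.9 d [-0.0458  0.103  -0.0098] dyaw -18.9 n 3
[[-0.0033, -0.0374, 0.0033, np.float64(0.11), 0.8], [-0.0074, -0.0368, 0.0033, np.float64(0.11), 0.8], [-0.0114, -0.0358, 0.0033, np.float64(0.11), 0.8]]
```

Request:
{"name": "arm_command", "arguments": {
  "plan": [
    [-0.003,-0.037,0.003,0.11,0.8],
    [-0.007,-0.037,0.003,0.11,0.8],
    [-0.011,-0.036,0.003,0.11,0.8],
    [0,0,0,0,0.8],
    [0,0,0,0,0.8]
  ]
}}

```text
time_s: 8.52
eef_pos: [0.5596, 0.1717, 0.2099]
eef_rot: [-172.6, -1.0, 12.9]
ft_force: [0.1, -0.5, 1.1]
finger_gap: 0.801
```

```bash
cat > wl.py <<'E'
from h import *
import sys
from bench import state, read_camera
s=state();c=read_camera("wrist");print(s["eef_pos"],s["eef_rot"],s["time_s"])
im=c["img"][:,:,::-1].copy();hsv=cv2.cvtColor(im,cv2.COLOR_BGR2HSV)
m=((hsv[...,1]<60)&(hsv[...,2]>150)).astype(np.uint8)
z=float(sys.argv[2])
for k in cv2.findContours(m,cv2.RETR_EXTERNAL,cv2.CHAIN_APPROX_NONE)[0]:
    if cv2.contourArea(k)<800: continue
    w=ray(c,k[:,0],z,s)[:,:2].astype(np.float32)
    print(np.round(k[:,0].mean(0)),[np.round(x,4) for x in cv2.minAreaRect(w)])
cv2.imwrite(sys.argv[1],im)
E
python3 wl.py pics/w5.png .006
```

```text
[0.5595784  0.17166648 0.20993309] [-172.5625752    -1.0463671    12.91057586] 8.525
[ 10. 263.] [array([0.3241, 0.5344]), array([0.0447, 0.1172]), np.float64(88.908)]
[265. 203.] [array([0.5186, 0.1774]), array([0.0819, 0.0379]), np.float64(9.9057)]
[506. 217.] [array([ 0.5764, -0.0935]), array([0.1427, 0.0195]), np.float64(24.3027)]
[177. 146.] [array([0.5608, 0.3039]), array([0.0386, 0.131 ]), np.float64(89.6564)]
[367.  21.] [array([0.7407, 0.1199]), array([0.0482, 0.0664]), np.float64(6.3891)]
[277.  53.] [array([0.6985, 0.2053]), array([0.0289, 0.1249]), np.float64(69.1664)]
```

View pics/w5.png

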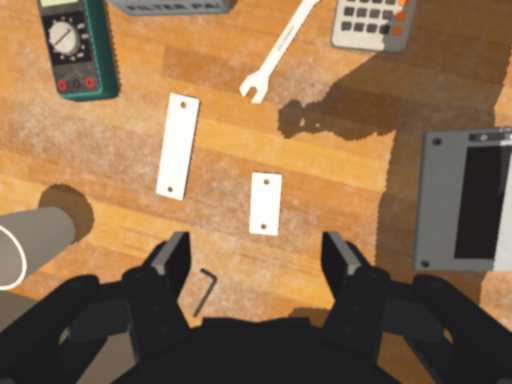

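```bash
python3 - <<'E'
from bench import state
s=state()
for k in s: print(k,s[k])
E
```

```text
time_s 8.575
qpos [ 12.86592259  15.91767765  -8.64147662  64.40908372   7.44145147
 179.94586119]
qvel [0.34066474 0.30256258 0.12424777 0.1515391  0.2655217  0.07889399]
tau [-2.23428584e-01 -5.11244845e+01  3.34527791e+01 -2.10823487e-01
  5.36875818e-01  1.09026582e-04]
eef_pos [0.55954654 0.17176257 0.2099209 ]
eef_rot [-172.55951862   -1.03877324   12.91961425]
ft_force [-0.71973874  0.14046549  0.8623626 ]
torque [-0.12433574 -0.02451654 -0.01700693]
finger_gap 0.796068236915546
```

Joint 6 reached its +180° limit, because yaw = q1 − q6 + 180 (not the sum). That tilted the tool by 7.4°. The commands hold the measured tilt, so I'll take joint 6 round to its other limit, where the same effect works in the opposite sense. After that I use yaw ≈180, which gives q6 ≈ 28.

Request:
{"name": "arm_command", "arguments": {
  "plan": [
    [0,0,0,-0.18,0.8],
    [0,0,0,-0.18,0.8],
    [0,0,0,-0.18,0.8],
    [0,0,0,-0.18,0.8],
    [0,0,0,-0.18,0.8]
  ]
}}

```text
time_s: 9.2
eef_pos: [0.5611, 0.1754, 0.2106]
eef_rot: [-176.6, -6.6, 66.4]
ft_force: [-0.0, -0.4, 0.6]
finger_gap: 0.801
```

```bash
cat > st.py <<'E'
from bench import state
import numpy as np
from scipy.spatial.transform import Rotation as R
s=state();z=R.from_euler('xyz',s["eef_rot"],degrees=True).as_matrix()[:,2]
print("q",np.round(s["qpos"],1),"p",np.round(s["eef_pos"],4),"yaw",round(s["eef_rot"][2],1),"toolz deg",np.round(np.degrees(z[:2]),2),"t",round(float(s["time_s"]),2))
E
python3 st.py
```

```text
q [ 13.3  16.   -8.4  64.3   7.3 126.7] p [0.5611 0.1754 0.2106] yaw 66.4 toolz deg [-0.47  7.35] t 9.2
```

Request:
{"name": "arm_command", "arguments": {
  "plan": [
    [0,0,0,-0.185,0.8],
    [0,0,0,-0.185,0.8],
    [0,0,0,-0.185,0.8],
    [0,0,0,-0.185,0.8],
    [0,0,0,-0.185,0.8]
  ]
}}

```text
time_s: 9.82
eef_pos: [0.5626, 0.1794, 0.2111]
eef_rot: [176.6, -6.4, 120.5]
ft_force: [0.6, 0.2, -0.8]
finger_gap: 0.801
```

Request:
{"name": "arm_command", "arguments": {
  "plan": [
    [0,0,0,-0.185,0.8],
    [0,0,0,-0.185,0.8],
    [0,0,0,-0.185,0.8],
    [0,0,0,-0.185,0.8],
    [0,0,0,-0.185,0.8]
  ]
}}

```text
time_s: 10.45
eef_pos: [0.564, 0.1834, 0.2116]
eef_rot: [172.9, -0.9, 174.1]
ft_force: [0.7, 0.6, 0.8]
finger_gap: 0.803
```

Request:
{"name": "arm_command", "arguments": {
  "plan": [
    [0,0,0,-0.185,0.8],
    [0,0,0,-0.185,0.8],
    [0,0,0,-0.185,0.8],
    [0,0,0,-0.185,0.8],
    [0,0,0,-0.185,0.8]
  ]
}}

```text
time_s: 11.08
eef_pos: [0.5654, 0.1874, 0.2121]
eef_rot: [175.2, 5.2, -132.5]
ft_force: [0.3, 0.5, -0.4]
finger_gap: 0.802
```

Request:
{"name": "arm_command", "arguments": {
  "plan": [
    [0,0,0,-0.185,0.8],
    [0,0,0,-0.185,0.8],
    [0,0,0,-0.185,0.8],
    [0,0,0,-0.185,0.8],
    [0,0,0,-0.185,0.8]
  ]
}}

```text
time_s: 11.7
eef_pos: [0.5667, 0.1914, 0.2125]
eef_rot: [-178.5, 6.8, -78.5]
ft_force: [-0.2, 0.4, -0.0]
finger_gap: 0.801
```

Request:
{"name": "arm_command", "arguments": {
  "plan": [
    [0,0,0,-0.185,0.8],
    [0,0,0,-0.185,0.8],
    [0,0,0,-0.185,0.8],
    [0,0,0,-0.185,0.8],
    [0,0,0,-0.185,0.8]
  ]
}}

```text
time_s: 12.32
eef_pos: [0.568, 0.1955, 0.213]
eef_rot: [-173.6, 2.6, -24.7]
ft_force: [0.5, -0.2, 0.1]
finger_gap: 0.799
```

```bash
python3 st.py
```

```text
q [  15.4   16.5   -7.3   64.     6.5 -139.6] p [0.568  0.1955 0.213 ] yaw -24.7 toolz deg [0.32 6.85] t 12.32
```

Request:
{"name": "arm_command", "arguments": {
  "plan": [
    [0,0,0,-0.185,0.8],
    [0,0,0,-0.185,0.8],
    [0,0,0,-0.185,0.8],
    [0,0,0,-0.185,0.8]
  ]
}}

```text
time_s: 12.82
eef_pos: [0.5667, 0.2067, 0.2133]
eef_rot: [-174.1, -2.5, 16.8]
ft_force: [0.5, 0.4, 0.0]
finger_gap: 0.799
```

Request:
{"name": "arm_command", "arguments": {
  "plan": [
    [0,0,0,-0.1,0.8],
    [0,0,0,-0.1,0.8]
  ]
}}

```text
time_s: 13.08
eef_pos: [0.5484, 0.2563, 0.2134]
eef_rot: [-177.2, -3.5, 23.5]
ft_force: [-0.2, -0.7, -0.6]
finger_gap: 0.8
```

```bash
python3 st.py
```

```text
q [  23.5   15.9   -8.    62.5    2.8 -179.9] p [0.5484 0.2563 0.2134] yaw 23.5 toolz deg [2.13 3.99] t 13.07
```

```bash
python3 - <<'E'
from h import *
plan([.475,-.333,.215],-40,.8,n=12)
E
```

```text
at [0.5484 0.2563 0.2134] [-177.19   -3.55   23.45] t 13.07 d [-0.0734 -0.5893  0.0016] dyaw -63.5 n 12
[[-0.0252, 0.0426, -0.0001, np.float64(0.092), 0.8], [-0.0211, 0.0448, -0.0001, np.float64(0.092), 0.8], [-0.0169, 0.0465, -0.0001, np.float64(0.092), 0.8], [-0.0126, 0.0479, -0.0001, np.float64(0.092), 0.8], [-0.0081, 0.0488, -0.0001, np.float64(0.092), 0.8], [-0.0036, 0.0494, -0.0001, np.float64(0.092), 0.8], [0.001, 0.0495, -0.0001, np.float64(0.092), 0.8], [0.0056, 0.0492, -0.0001, np.float64(0.092), 0.8], [0.0101, 0.0485, -0.0001, np.float64(0.092), 0.8], [0.0145, 0.0473, -0.0001, np.float64(0.092), 0.8], [0.0188, 0.0458, -0.0001, np.float64(0.092), 0.8], [0.0229, 0.0439, -0.0001, np.float64(0.092), 0.8]]
```

Request:
{"name": "arm_command", "arguments": {
  "plan": [
    [-0.01,0.03,-0.001,0.18,0.8],
    [-0.014,0.046,-0.003,0.095,0.8],
    [-0.01,0.048,-0.003,0.09,0.8],
    [-0.006,0.049,-0.003,0.09,0.8],
    [-0.001,0.05,-0.003,0.09,0.8]
  ]
}}

```text
time_s: 13.7
eef_pos: [0.5389, 0.0327, 0.2108]
eef_rot: [-175.7, -1.8, -7.6]
ft_force: [0.1, -0.9, -1.3]
finger_gap: 0.803
```

```bash
python3 st.py;  python3 - <<'E'
from h import *
plan([.475,-.333,.22],-40,.8)
E
```

```text
q [   1.1    9.9  -15.9   61.7    3.9 -171.3] p [0.5389 0.0327 0.2108] yaw -7.6 toolz deg [2.39 3.98] t 13.7
at [0.5389 0.0327 0.2108] [-175.74   -1.85   -7.6 ] t 13.7 d [-0.0639 -0.3657  0.0092] dyaw -32.4 n 8
[[-0.0019, 0.0464, -0.0012, np.float64(0.071), 0.8], [0.0014, 0.0464, -0.0012, np.float64(0.071), 0.8], [0.0047, 0.0462, -0.0012, np.float64(0.071), 0.8], [0.0079, 0.0457, -0.0012, np.float64(0.071), 0.8], [0.0111, 0.0451, -0.0012, np.float64(0.071), 0.8], [0.0143, 0.0442, -0.0012, np.float64(0.071), 0.8], [0.0174, 0.043, -0.0012, np.float64(0.071), 0.8], [0.0204, 0.0417, -0.0012, np.float64(0.071), 0.8]]
```

Request:
{"name": "arm_command", "arguments": {
  "plan": [
    [-0.002,0.046,-0.003,0.075,0.8],
    [0.001,0.046,-0.003,0.075,0.8],
    [0.005,0.046,-0.003,0.075,0.8],
    [0.008,0.046,-0.003,0.075,0.8],
    [0.011,0.045,-0.003,0.075,0.8]
  ]
}}

```text
time_s: 14.32
eef_pos: [0.4981, -0.2006, 0.2098]
eef_rot: [-175.4, -0.5, -29.3]
ft_force: [1.4, -0.2, 0.8]
finger_gap: 0.801
```

```bash
python3 st.py;  python3 - <<'E'
from h import *
plan([.475,-.333,.22],-40,.8)
E
```

```text
q [ -24.7   11.   -14.7   63.4    4.5 -175.4] p [ 0.4981 -0.2006  0.2098] yaw -29.3 toolz deg [2.66 3.77] t 14.32
at [ 0.4981 -0.2006  0.2098] [-175.4    -0.47  -29.34] t 14.32 d [-0.0231 -0.1324  0.0102] dyaw -10.7 n 3
[[0.0149, 0.0423, -0.0034, np.float64(0.062), 0.8], [0.0175, 0.0413, -0.0034, np.float64(0.062), 0.8], [0.02, 0.0401, -0.0034, np.float64(0.062), 0.8]]
```

Request:
{"name": "arm_command", "arguments": {
  "plan": [
    [0.015,0.042,-0.005,0.062,0.8],
    [0.017,0.042,-0.004,0.062,0.8],
    [0.02,0.042,-0.004,0.062,0.8]
  ]
}}

```text
time_s: 14.7
eef_pos: [0.4739, -0.339, 0.2136]
eef_rot: [-175.4, 0.2, -40.1]
ft_force: [-0.5, -0.9, 0.2]
finger_gap: 0.797
```

Request:
{"name": "arm_command", "arguments": {
  "plan": [
    [0,0,0,-0.1,0.8],
    [0,0,0,-0.1,0.8]
  ]
}}

```text
time_s: 14.95
eef_pos: [0.4986, -0.3067, 0.2133]
eef_rot: [-177.8, -0.6, -32.9]
ft_force: [-0.2, -0.2, 0.3]
finger_gap: 0.8
```

```bash
python3 st.py
```

```text
q [ -32.8   16.2   -7.4   65.7    2.2 -180. ] p [ 0.4986 -0.3067  0.2133] yaw -32.9 toolz deg [1.72 1.49] t 14.95
```

Request:
{"name": "arm_command", "arguments": {
  "plan": [
    [0,0,0,-0.07,0.8]
  ]
}}

```text
time_s: 15.08
eef_pos: [0.5091, -0.2893, 0.2133]
eef_rot: [-178.8, -0.8, -30.3]
ft_force: [0.6, 0.4, 0.4]
finger_gap: 0.795
```

```bash
python3 st.py
```

```text
q [ -30.3   16.1   -7.6   65.5    1.2 -180. ] p [ 0.5091 -0.2893  0.2133] yaw -30.3 toolz deg [1.31 0.63] t 15.07
```

Request:
{"name": "arm_command", "arguments": {
  "plan": [
    [0,0,0,-0.07,0.8]
  ]
}}

```text
time_s: 15.2
eef_pos: [0.5189, -0.2711, 0.2134]
eef_rot: [-179.8, -0.9, -27.7]
ft_force: [-0.7, -0.1, -0.7]
finger_gap: 0.802
```

```bash
python3 st.py; python3 - <<'E'
from h import *
plan([.558,.304,.15],-180,.8)
E
```

```text
q [ -27.7   16.    -7.7   65.4    0.2 -180. ] p [ 0.5189 -0.2711  0.2134] yaw -27.7 toolz deg [ 0.9  -0.24] t 15.2
at [ 0.5189 -0.2711  0.2134] [-179.79   -0.91  -27.74] t 15.2 d [ 0.0391  0.5751 -0.0634] dyaw -152.3 n 17
[[-0.0137, -0.031, 0.0037, np.float64(0.156), 0.8], [-0.0184, -0.0285, 0.0037, np.float64(0.156), 0.8], [-0.0226, -0.0253, 0.0037, np.float64(0.156), 0.8], [-0.0262, -0.0215, 0.0037, np.float64(0.156), 0.8], [-0.0293, -0.0171, 0.0037, np.float64(0.156), 0.8], [-0.0316, -0.0124, 0.0037, np.float64(0.156), 0.8], [-0.0331, -0.0073, 0.0037, np.float64(0.156), 0.8], [-0.0338, -0.002, 0.0037, np.float64(0.156), 0.8], [-0.0338, 0.0033, 0.0037, np.float64(0.156), 0.8], [-0.0328, 0.0085, 0.0037, np.float64(0.156), 0.8], [-0.0311, 0.0135, 0.0037, np.float64(0.156), 0.8], [-0.0286, 0.0182, 0.0037, np.float64(0.156), 0.8], [-0.0255, 0.0224, 0.0037, np.float64(0.156), 0.8], [-0.0217, 0.0261, 0.0037, np.float64(0.156), 0.8], [-0.0173, 0.0291, 0.0037, np.float64(0.156), 0.8], [-0.0126, 0.0315, 0.0037, np.float64(0.156), 0.8], [-0.0075, 0.0331, 0.0037, np.float64(0.156), 0.8]]
```

Tool tilt is now under 1°. Joint 6 is turned the correct way, and I head for the plate at yaw −180.

Request:
{"name": "arm_command", "arguments": {
  "plan": [
    [-0.014,-0.031,0,0.156,0.8],
    [-0.018,-0.028,0,0.156,0.8],
    [-0.023,-0.025,0,0.156,0.8],
    [-0.026,-0.021,0,0.156,0.8],
    [-0.029,-0.017,0,0.156,0.8]
  ]
}}

```text
time_s: 15.82
eef_pos: [0.5336, -0.09, 0.2132]
eef_rot: [-179.1, -0.6, -72.8]
ft_force: [-0.8, -0.3, -1.0]
finger_gap: 0.797
```

Request:
{"name": "arm_command", "arguments": {
  "plan": [
    [-0.032,-0.012,0,0.156,0.8],
    [-0.033,-0.007,0,0.156,0.8],
    [-0.034,-0.002,0,0.156,0.8],
    [-0.034,0.003,0,0.156,0.8],
    [-0.033,0.0085,0,0.156,0.8]
  ]
}}

```text
time_s: 16.45
eef_pos: [0.546, 0.0947, 0.2136]
eef_rot: [-178.7, 0.3, -117.9]
ft_force: [0.8, -0.1, 1.0]
finger_gap: 0.803
```

```bash
python3 st.py; python3 - <<'E'
from h import *
plan([.535,.304,.16],-180,.7)
E
```

```text
q [ 10.2  12.4 -12.3  64.1  -0.6 -51.9] p [0.546  0.0947 0.2136] yaw -117.9 toolz deg [ 1.29 -0.35] t 16.45
at [0.546  0.0947 0.2136] [-178.69    0.3  -117.92] t 16.45 d [-0.011   0.2093 -0.0536] dyaw -62.1 n 7
[[-0.0257, 0.0154, 0.0077, np.float64(0.155), 0.7], [-0.023, 0.0192, 0.0077, np.float64(0.155), 0.7], [-0.0198, 0.0225, 0.0077, np.float64(0.155), 0.7], [-0.0161, 0.0253, 0.0077, np.float64(0.155), 0.7], [-0.012, 0.0274, 0.0077, np.float64(0.155), 0.7], [-0.0076, 0.029, 0.0077, np.float64(0.155), 0.7], [-0.0031, 0.0298, 0.0077, np.float64(0.155), 0.7]]
```

Request:
{"name": "arm_command", "arguments": {
  "plan": [
    [-0.026,0.015,0.008,0.155,0.7],
    [-0.023,0.019,0.008,0.155,0.7],
    [-0.02,0.0225,0.008,0.155,0.7],
    [-0.016,0.025,0.008,0.155,0.7],
    [-0.012,0.0275,0.008,0.155,0.7]
  ]
}}

```text
time_s: 17.08
eef_pos: [0.5379, 0.2591, 0.1732]
eef_rot: [-179.3, 1.4, -162.7]
ft_force: [0.2, -0.1, 1.0]
finger_gap: 0.697
```

Request:
{"name": "arm_command", "arguments": {
  "plan": [
    [-0.008,0.029,0.008,0.155,0.7],
    [-0.003,0.03,0.008,0.155,0.7],
    [0,0,0,0,0.7]
  ]
}}

```text
time_s: 17.45
eef_pos: [0.5322, 0.3283, 0.1558]
eef_rot: [-179.7, 1.6, 179.7]
ft_force: [0.2, -0.9, -0.2]
finger_gap: 0.697
```

```bash
python3 st.py; python3 wl.py pics/w6.png .006;  python3 - <<'E'
from h import *
plan([.5597,.304,.06],-180,.6)
E
```

```text
q [32.3 21.8 -7.4 59.6 -1.1 32.5] p [0.5322 0.3283 0.1558] yaw 179.7 toolz deg [ 1.63 -0.27] t 17.45
[0.53218258 0.32832766 0.15580519] [-179.73779281    1.63213956  179.74395494] 17.45
[234. 199.] [array([0.5598, 0.3044]), array([0.0369, 0.129 ]), np.float64(89.5489)]
[112. 161.] [array([0.5173, 0.1789]), array([0.0791, 0.0368]), np.float64(9.7772)]
[457.  43.] [array([0.4098, 0.514 ]), array([0.1134, 0.0496]), np.float64(71.7153)]
at [0.5323 0.3273 0.1562] [-179.72    1.64  179.75] t 17.5 d [ 0.0274 -0.0233 -0.0962] dyaw 0.2 n 3
[[-0.0092, -0.0077, 0.0321, np.float64(-0.001), 0.6], [-0.0091, -0.0078, 0.0321, np.float64(-0.001), 0.6], [-0.0091, -0.0078, 0.0321, np.float64(-0.001), 0.6]]
```

View pics/w6.png

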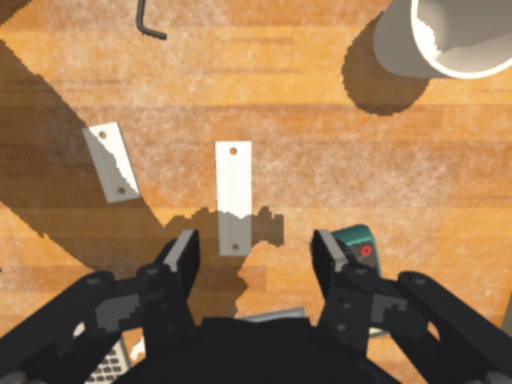

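The wrist view shows the long plate at (234,199), measuring 129×37 mm at (0.5598, 0.3044). That agrees with the top view. Descending.

Request:
{"name": "arm_command", "arguments": {
  "plan": [
    [-0.009,-0.008,0.032,0,0.6],
    [-0.009,-0.008,0.032,0,0.6],
    [-0.008,-0.008,0.032,0,0.6],
    [0,0,0,0,0.6]
  ]
}}

```text
time_s: 18.0
eef_pos: [0.5616, 0.303, 0.0619]
eef_rot: [-179.7, 1.9, -179.6]
ft_force: [1.0, -0.6, 0.4]
finger_gap: 0.598
```

```bash
python3 st.py; python3 - <<'E'
from h import *
plan([.5595,.304,.012],-180.4,.6)
E
```

```text
q [ 28.9  27.1 -12.5  48.9  -1.1  28.5] p [0.5616 0.303  0.0619] yaw -179.6 toolz deg [ 1.88 -0.26] t 18.0
at [0.5616 0.303  0.0619] [-179.72    1.88 -179.58] t 18.0 d [-0.0021  0.001  -0.0499] dyaw -0.8 n 1
[[0.002, 0.0011, 0.0499, np.float64(0.014), 0.6]]
```

Request:
{"name": "arm_command", "arguments": {
  "plan": [
    [0.002,0,0.025,0.014,0.6],
    [0.001,0,0.024,0,0.6],
    [0,0,0,0,0.6]
  ]
}}

```text
time_s: 18.38
eef_pos: [0.562, 0.3044, 0.0176]
eef_rot: [-179.9, 2.2, 179.8]
ft_force: [-0.9, -0.5, 0.5]
finger_gap: 0.598
```

```bash
python3 st.py; python3 wl.py pics/w7.png .006; python3 - <<'E'
from h import *
plan([.5595,.304,.001],-180.4,.6)
E
```

```text
q [ 29.   29.6 -15.1  43.5  -1.1  29.2] p [0.562  0.3044 0.0176] yaw 179.8 toolz deg [ 2.18 -0.11] t 18.38
[0.56195976 0.30436247 0.01761524] [-179.90201369    2.17985561  179.79930781] 18.375
[256. 174.] [array([0.5316, 0.3041]), array([0.0367, 0.0722]), np.float64(89.7593)]
[ 37. 145.] [array([0.5162, 0.1842]), array([0.0787, 0.0228]), np.float64(9.9856)]
at [0.563  0.305  0.0189] [-179.97    2.29  179.79] t 18.43 d [-0.0035 -0.001  -0.0179] dyaw -0.2 n 1
[[0.0035, -0.001, 0.0179, np.float64(0.003), 0.6]]
```

View pics/w7.png

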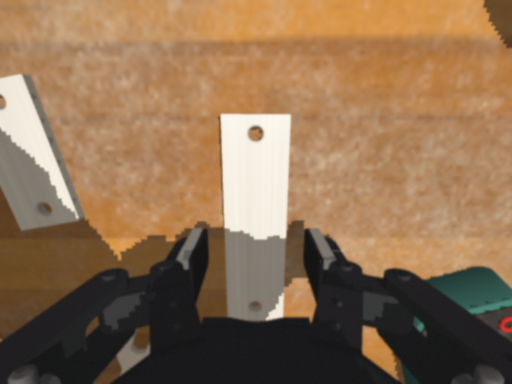

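Request:
{"name": "arm_command", "arguments": {
  "plan": [
    [0.002,0,0.009,0,0.6],
    [0.001,0,0.006,0,0.6]
  ]
}}

```text
time_s: 18.68
eef_pos: [0.5626, 0.3065, 0.0069]
eef_rot: [179.9, 2.6, 179.8]
ft_force: [0.2, 0.3, 0.2]
finger_gap: 0.6
```

```bash
python3 st.py
```

```text
q [ 29.2  30.1 -15.9  41.7  -1.2  29.3] p [0.5626 0.3065 0.0069] yaw 179.8 toolz deg [2.56 0.11] t 18.68
```

Request:
{"name": "arm_command", "arguments": {
  "plan": [
    [0.003,-0.002,0.005,0,0.5],
    [0,0,0.002,0,0.5]
  ]
}}

```text
time_s: 18.92
eef_pos: [0.5597, 0.3045, -0.0004]
eef_rot: [179.9, 2.6, 179.9]
ft_force: [0.2, -0.5, -0.8]
finger_gap: 0.499
```

```bash
python3 st.py
```

```text
q [ 29.1  30.2 -16.8  40.6  -1.2  29.3] p [ 5.597e-01  3.045e-01 -4.000e-04] yaw 179.9 toolz deg [2.57 0.12] t 18.93
```

No contact yet, so the tips are above the table. Closing.

Request:
{"name": "arm_command", "arguments": {
  "plan": [
    [0,0,0.001,0,0.35],
    [0,0,0,0,0.35],
    [0,0,0,0,0.35],
    [0,0,0,0,0.35]
  ],
  "squeeze": 50
}}

```text
time_s: 19.42
eef_pos: [0.5602, 0.3045, -0.0003]
eef_rot: [179.9, 2.6, 179.8]
ft_force: [-0.1, -0.3, 0.9]
finger_gap: 0.401
```

Request:
{"name": "arm_command", "arguments": {
  "plan": [
    [0,0,-0.02,0,0.35],
    [0,0,-0.04,0,0.35],
    [0,0,-0.04,0,0.35],
    [0,0,0,0,0.35]
  ]
}}

```text
time_s: 19.92
eef_pos: [0.5546, 0.3037, 0.1005]
eef_rot: [180.0, 2.5, 179.8]
ft_force: [0.3, 0.7, -0.7]
finger_gap: 0.402
```

```bash
python3 st.py; python3 wl.py pics/w8.png .1;python3 - <<'E'
from h import *
from bench import read_camera
c=read_camera("scene");im=c["img"][:,:,::-1];cv2.imwrite("pics/s8.png",cv2.resize(im[60:260,120:320],None,fx=3,fy=3,interpolation=cv2.INTER_CUBIC))
E
```

```text
q [ 29.3  24.1 -11.7  52.1  -1.2  29.4] p [0.5546 0.3037 0.1005] yaw 179.8 toolz deg [2.46 0.04] t 19.93
[0.55462475 0.30371177 0.10046016] [179.95512979   2.46034816 179.84542904] 19.925
[256. 178.] [array([0.5238, 0.3038]), array([0.0384, 0.0666]), np.float64(89.7252)]
[105. 141.] [array([0.5039, 0.2284]), array([0.0482, 0.0223]), np.float64(10.7345)]
```

View pics/w8.png

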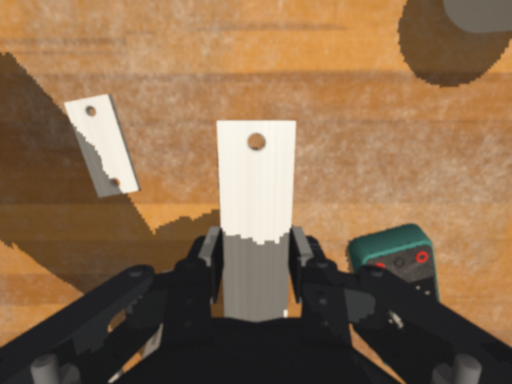

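View pics/s8.png

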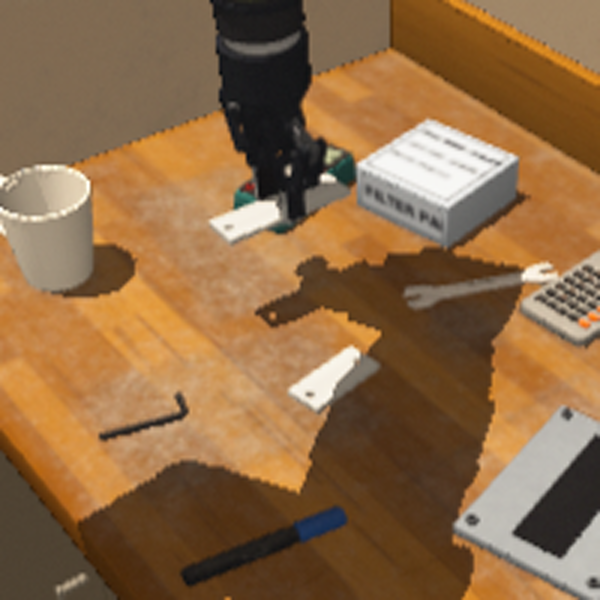

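The plate is held (gap 0.40, 34 mm) and level, at crop (275,205) in the scene view. Moving over the pad.

```bash
python3 - <<'E'
from h import *
print(PAD);plan([PAD[0],PAD[1],.08],-163.4,.35)
E
```

```text
[ 0.58609951 -0.06149833  0.014     ]
at [0.5524 0.3024 0.0969] [-179.88    2.17  179.85] t 20.02 d [ 0.0337 -0.3639 -0.0169] dyaw 16.7 n 8
[[-0.0043, -0.0455, 0.0021, np.float64(-0.037), 0.35], [-0.0027, -0.0456, 0.0021, np.float64(-0.037), 0.35], [-0.001, -0.0457, 0.0021, np.float64(-0.037), 0.35], [0.0007, -0.0457, 0.0021, np.float64(-0.037), 0.35], [0.0023, -0.0456, 0.0021, np.float64(-0.037), 0.35], [0.004, -0.0455, 0.0021, np.float64(-0.037), 0.35], [0.0057, -0.0453, 0.0021, np.float64(-0.037), 0.35], [0.0073, -0.0451, 0.0021, np.float64(-0.037), 0.35]]
```

Request:
{"name": "arm_command", "arguments": {
  "plan": [
    [-0.004,-0.045,0,-0.037,0.35],
    [-0.003,-0.046,0,-0.037,0.35],
    [-0.001,-0.046,0,-0.037,0.35],
    [0.001,-0.046,0,-0.037,0.35],
    [0.002,-0.046,0,-0.037,0.35]
  ]
}}

```text
time_s: 20.65
eef_pos: [0.5694, 0.0697, 0.0889]
eef_rot: [-179.4, 1.4, -168.8]
ft_force: [-0.2, 0.1, -0.2]
finger_gap: 0.398
```

```bash
python3 st.py; python3 - <<'E'
from h import *
plan([PAD[0],PAD[1],.08],-163.4,.35)
E
```

```text
q [  7.3  19.5 -20.1  49.   -0.5  -3.9] p [0.5694 0.0697 0.0889] yaw -168.8 toolz deg [ 1.47 -0.28] t 20.65
at [0.5694 0.0697 0.0889] [-179.44    1.39 -168.81] t 20.65 d [ 0.0167 -0.1312 -0.0089] dyaw 5.4 n 3
[[0.003, -0.044, 0.003, np.float64(-0.031), 0.35], [0.0044, -0.0439, 0.003, np.float64(-0.031), 0.35], [0.0058, -0.0437, 0.003, np.float64(-0.031), 0.35]]
```

Request:
{"name": "arm_command", "arguments": {
  "plan": [
    [0.003,-0.044,0.002,-0.031,0.35],
    [0.004,-0.043,0.002,-0.031,0.35],
    [0.006,-0.042,0.002,-0.031,0.35],
    [0,0,0,0,0.35]
  ]
}}

```text
time_s: 21.15
eef_pos: [0.5809, -0.0662, 0.0761]
eef_rot: [-179.5, 0.7, -163.6]
ft_force: [-0.9, -0.5, -1.3]
finger_gap: 0.4
```

```bash
cat > look.py <<'E'
from h import *
import sys
from bench import state,read_camera
t=sys.argv[1]
s=state();c=read_camera("wrist");im=c["img"][:,:,::-1].copy()
P=np.array([padpt(.067,.022,0),padpt(.067,-.022,0),padpt(-.067,-.022,0),padpt(-.067,.022,0)])
for u in proj(c,P,s): cv2.circle(im,tuple(int(v) for v in np.round(u)),2,(0,0,255),-1)
cv2.imwrite(f"pics/w{t}.png",im)
c=read_camera("scene");im=c["img"][:,:,::-1];a=cv2.resize(im[160:280,240:390],None,fx=2.6,fy=2.6,interpolation=cv2.INTER_CUBIC)
c=read_camera("top");im=c["img"][:,:,::-1];b=cv2.resize(im[105:215,245:355],None,fx=2.8,fy=2.8,interpolation=cv2.INTER_CUBIC)
h=max(a.shape[0],b.shape[0]);o=np.zeros((h,a.shape[1]+b.shape[1],3),np.uint8);o[:a.shape[0],:a.shape[1]]=a;o[:b.shape[0],a.shape[1]:]=b
cv2.imwrite(f"pics/st{t}.png",o)
E
python3 st.py; python3 look.py 9; python3 - <<'E'
from h import *
plan([PAD[0],PAD[1],.03],-163.4,.35)
E
```

```text
q [ -6.4  21.7 -18.7  48.7  -0.2 -22.8] p [ 0.5809 -0.0662  0.0761] yaw -163.6 toolz deg [ 0.82 -0.28] t 21.15
at [ 0.5809 -0.063   0.0767] [-179.55    0.74 -163.34] t 21.3 d [ 0.0052  0.0015 -0.0467] dyaw -0.1 n 1
[[-0.0054, -0.0001, 0.0467, np.float64(0.001), 0.35]]
```

View pics/w9.png

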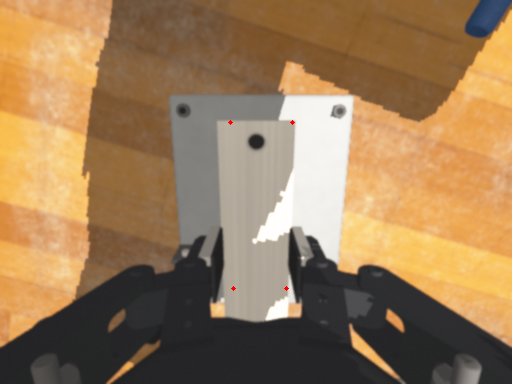

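View pics/st9.png

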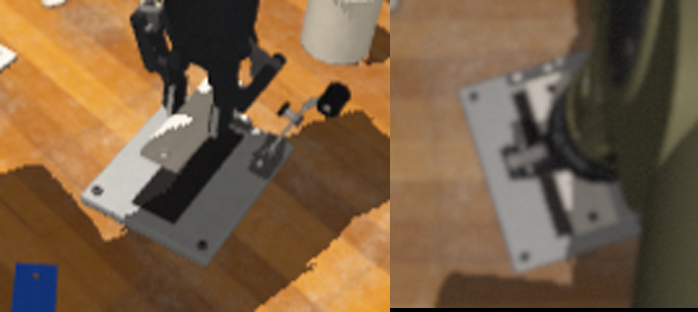

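The plate (edges at columns 219 and 294) is aligned over the pad (corner marks at 230 and 293), and the clip is still up. Descending.

Request:
{"name": "arm_command", "arguments": {
  "plan": [
    [-0.003,0,0.024,0,0.35],
    [-0.002,0,0.023,0,0.35],
    [0,0,0,0,0.35]
  ]
}}

```text
time_s: 21.68
eef_pos: [0.586, -0.0574, 0.0283]
eef_rot: [-179.6, 0.7, -163.0]
ft_force: [-0.2, 0.2, 0.6]
finger_gap: 0.401
```

```bash
python3 st.py; python3 look.py 10;  python3 - <<'E'
from h import *
plan([PAD[0],PAD[1],.016],-163.4,.35)
E
```

```text
q [ -5.5  25.1 -20.8  43.3  -0.1 -22.5] p [ 0.586  -0.0574  0.0283] yaw -163.0 toolz deg [ 0.8  -0.15] t 21.68
at [ 0.5881 -0.0582  0.0308] [-179.51    0.95 -163.09] t 21.82 d [-0.002  -0.0033 -0.0148] dyaw -0.3 n 1
[[0.0029, -0.0026, 0.0148, np.float64(0.005), 0.35]]
```

View pics/w10.png

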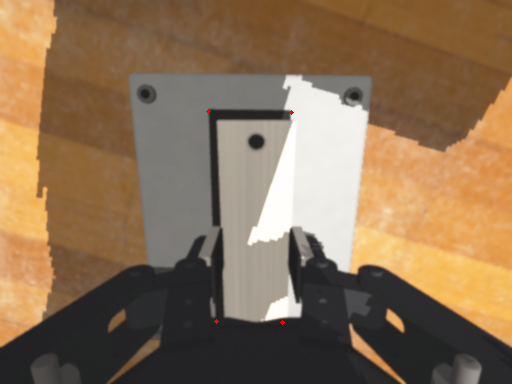

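The projected pad corners lie on the pad's real corners, (209,111) and (291,112). The plate sits about 3 mm to one side, and the next row corrects that.

Request:
{"name": "arm_command", "arguments": {
  "plan": [
    [0.003,-0.003,0.008,0.005,0.35],
    [0,0,0.005,0,0.35]
  ]
}}

```text
time_s: 22.08
eef_pos: [0.5877, -0.0621, 0.0191]
eef_rot: [-179.4, 1.1, -163.4]
ft_force: [0.4, -0.3, -0.3]
finger_gap: 0.401
```

```bash
python3 st.py;  python3 - <<'E'
from h import *
plan([PAD[0],PAD[1],.014],-163.4,.35)
E
```

```text
q [ -6.   25.6 -21.5  41.7  -0.1 -22.6] p [ 0.5877 -0.0621  0.0191] yaw -163.4 toolz deg [ 1.24 -0.22] t 22.07
at [ 0.5877 -0.0621  0.0191] [-179.44    1.13 -163.37] t 22.07 d [-0.0016  0.0006 -0.0051] dyaw -0.0 n 1
[[0.0014, 0.001, 0.0051, np.float64(0.001), 0.35]]
```

Request:
{"name": "arm_command", "arguments": {
  "plan": [
    [0.001,0.001,0.003,0,0.35],
    [0,0,0.002,0,0.35],
    [0,0,0.001,0,0.35]
  ]
}}

```text
time_s: 22.45
eef_pos: [0.5864, -0.0616, 0.0136]
eef_rot: [-179.5, 1.1, -163.4]
ft_force: [-4.5, 0.5, 13.2]
finger_gap: 0.406
```

Light contact (13 N upward), so the plate is on the pad. Opening and rising.

Request:
{"name": "arm_command", "arguments": {
  "plan": [
    [0,0,0,0,0.48],
    [0,0,0,0,0.55],
    [0,0,0,0,0.55]
  ]
}}

```text
time_s: 22.82
eef_pos: [0.587, -0.0617, 0.0139]
eef_rot: [-179.4, 1.2, -163.4]
ft_force: [-0.1, -0.5, -0.6]
finger_gap: 0.55
```

Request:
{"name": "arm_command", "arguments": {
  "plan": [
    [0,0,-0.02,0,0.55],
    [0,0,-0.04,0,0.55],
    [0,0,-0.05,0,0.55],
    [0,0,-0.05,0,0.55],
    [0,0,0,0,0.55]
  ]
}}

```text
time_s: 23.45
eef_pos: [0.5826, -0.061, 0.1773]
eef_rot: [-179.5, 1.1, -163.4]
ft_force: [0.2, 0.4, -1.0]
finger_gap: 0.548
```

```bash
python3 st.py; python3 look.py 11; python3 - <<'E'
from h import *
k=knob(1.86); k[2]=.2; print(knob(1.86));plan(k,106.3,.5)
E
```

```text
q [ -5.9  16.9 -11.3  60.6  -0.1 -22.5] p [ 0.5826 -0.061   0.1773] yaw -163.4 toolz deg [ 1.17 -0.19] t 23.45
[ 0.65649829 -0.14191087  0.12188103]
at [ 0.5791 -0.0607  0.1719] [-179.67    0.6  -163.4 ] t 23.6 d [ 0.0774 -0.0813  0.0281] dyaw -90.3 n 11
[[-0.0046, -0.0091, -0.0026, np.float64(0.143), 0.5], [-0.0059, -0.0083, -0.0026, np.float64(0.143), 0.5], [-0.007, -0.0074, -0.0026, np.float64(0.143), 0.5], [-0.008, -0.0063, -0.0026, np.float64(0.143), 0.5], [-0.0088, -0.0051, -0.0026, np.float64(0.143), 0.5], [-0.0095, -0.0038, -0.0026, np.float64(0.143), 0.5], [-0.0099, -0.0024, -0.0026, np.float64(0.143), 0.5], [-0.0102, -0.001, -0.0026, np.float64(0.143), 0.5], [-0.0102, 0.0005, -0.0026, np.float64(0.143), 0.5], [-0.01, 0.0019, -0.0026, np.float64(0.143), 0.5], [-0.0096, 0.0033, -0.0026, np.float64(0.143), 0.5]]
```

View pics/w11.png

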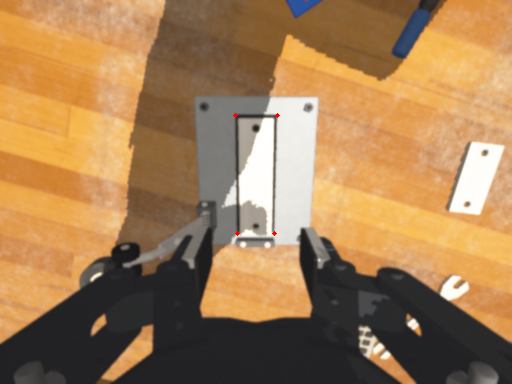

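View pics/st11.png

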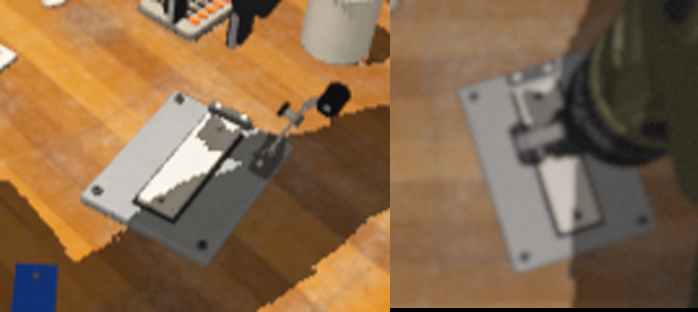

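The plate lies centred on the pad with an even black border, outlined in the wrist view from (238,118) to (275,233). The clip is still up. Next, to the knob.

Request:
{"name": "arm_command", "arguments": {
  "plan": [
    [-0.004,-0.009,-0.008,0.145,0.5],
    [-0.006,-0.008,-0.008,0.145,0.5],
    [-0.007,-0.007,-0.006,0.145,0.5],
    [-0.008,-0.006,-0.004,0.145,0.5],
    [-0.009,-0.005,-0.003,0.145,0.5]
  ]
}}

```text
time_s: 24.22
eef_pos: [0.6074, -0.0965, 0.1906]
eef_rot: [-179.8, -0.4, 153.8]
ft_force: [-0.1, -0.8, 0.2]
finger_gap: 0.5
```

Request:
{"name": "arm_command", "arguments": {
  "plan": [
    [-0.0095,-0.004,-0.002,0.145,0.5],
    [-0.01,-0.0025,-0.001,0.145,0.5],
    [-0.01,-0.001,0,0.145,0.5],
    [-0.01,0.0005,0,0.145,0.5],
    [-0.01,0.002,0,0.145,0.5]
  ]
}}

```text
time_s: 24.85
eef_pos: [0.6359, -0.1351, 0.1809]
eef_rot: [-178.7, -0.7, 110.8]
ft_force: [-0.2, -0.2, -0.4]
finger_gap: 0.499
```

```bash
python3 st.py;  python3 - <<'E'
from h import *
k=knob(1.87); k[2]=.19; plan(k,106.3,.5)
E
```

```text
q [-11.9  25.9   2.2  67.7  -0.1  57.2] p [ 0.6359 -0.1351  0.1809] yaw 110.8 toolz deg [-1.44  0.21] t 24.85
at [ 0.6359 -0.1351  0.1809] [-178.73   -0.71  110.81] t 24.85 d [ 0.0208 -0.0077  0.0091] dyaw -4.5 n 1
[[-0.0146, 0.0167, -0.0091, np.float64(0.079), 0.5]]
```

Request:
{"name": "arm_command", "arguments": {
  "plan": [
    [-0.0145,0.0165,-0.008,0.079,0.5],
    [0,0,0,0,0.5]
  ]
}}

```text
time_s: 25.1
eef_pos: [0.6549, -0.1431, 0.1833]
eef_rot: [-178.3, -0.8, 106.1]
ft_force: [-0.1, -0.2, -1.1]
finger_gap: 0.504
```

```bash
python3 st.py; sed 's/^P=.*/P=np.array([knob(1.9),knob(1.87),knob(1.8)])/' look.py > lk.py; python3 lk.py 12; python3 - <<'E'
from h import *
k=knob(1.87); k[2]-=.021; plan(k,106.3,.5)
E
```

```text
q [-12.3  28.5   6.4  69.8  -0.1  61.6] p [ 0.6549 -0.1431  0.1833] yaw 106.1 toolz deg [-1.87  0.3 ] t 25.1
at [ 0.6534 -0.1423  0.1836] [-178.23   -0.84  106.15] t 25.25 d [ 0.0033 -0.0005 -0.0832] dyaw 0.2 n 2
[[-0.0007, 0.0015, 0.0416, np.float64(-0.001), 0.5], [-0.0007, 0.0015, 0.0416, np.float64(-0.001), 0.5]]
```

View pics/w12.png

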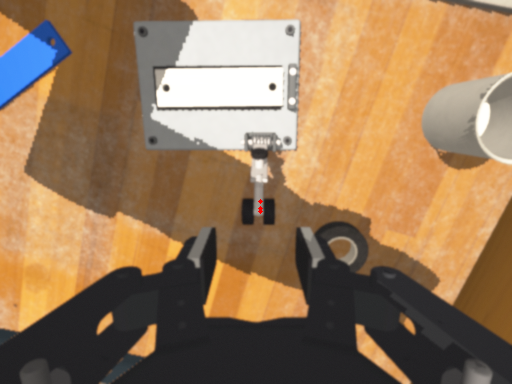

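View pics/st12.png

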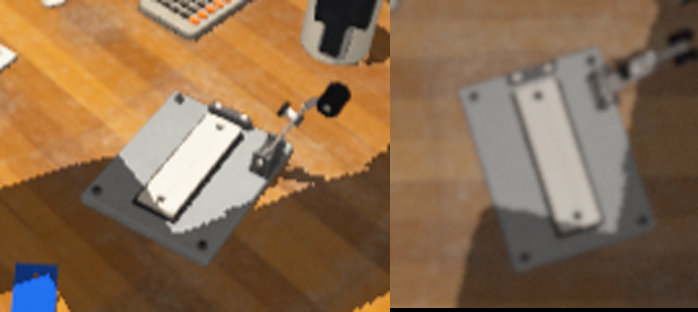

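The knob is at (258,211), on the projected marks. The plate is still well placed. Descending to grip the knob.

Request:
{"name": "arm_command", "arguments": {
  "plan": [
    [-0.001,0.003,0.035,0,0.5],
    [-0.001,0.003,0.035,0,0.5],
    [0,0,0,0,0.5]
  ]
}}

```text
time_s: 25.62
eef_pos: [0.6552, -0.141, 0.1117]
eef_rot: [-178.2, -0.9, 106.3]
ft_force: [-0.1, 0.4, 0.3]
finger_gap: 0.495
```

```bash
python3 st.py;  python3 - <<'E'
from h import *
k=knob(1.88); k[2]-=.021; plan(k,106.3,.5)
E
```

```text
q [-12.1  30.9   0.7  61.8  -0.1  61.5] p [ 0.6552 -0.141   0.1117] yaw 106.3 toolz deg [-2.    0.34] t 25.62
at [ 0.6552 -0.141   0.1117] [-178.17   -0.89  106.34] t 25.62 d [ 0.0018 -0.0027 -0.0116] dyaw -0.0 n 1
[[-0.003, 0.001, 0.0116, np.float64(0.001), 0.5]]
```

Request:
{"name": "arm_command", "arguments": {
  "plan": [
    [-0.003,0.001,0.008,0,0.5],
    [0,0,0.003,0,0.5]
  ]
}}

```text
time_s: 25.88
eef_pos: [0.6574, -0.1437, 0.1026]
eef_rot: [-178.3, -0.8, 106.4]
ft_force: [-0.3, 0.0, -0.5]
finger_gap: 0.498
```

Request:
{"name": "arm_command", "arguments": {
  "plan": [
    [0,0,0.001,0,0.2],
    [0,0,0,0,0.2],
    [0,0,0,0,0.2],
    [0,0,0,0,0.2]
  ],
  "squeeze": 40
}}

```text
time_s: 26.38
eef_pos: [0.6549, -0.1445, 0.1034]
eef_rot: [-178.1, -0.8, 106.4]
ft_force: [-1.8, 0.8, -2.5]
finger_gap: 0.283
```

```bash
python3 st.py;  python3 - <<'E'
from h import *
arcplan(.9,5)
E
```

```text
q [-12.3  31.3   0.2  61.   -0.2  61.3] p [ 0.6549 -0.1445  0.1034] yaw 106.4 toolz deg [-2.05  0.21] t 26.38
pad-frame grasp [ 0.0427 -0.099   0.1104] clip est 1.868 r 0.1041 F [-1.8  0.8 -2.5] gap 0.28256105908443485
[[0.0184, 0.0, -0.0065], [0.0193, 0.0, -0.0028], [0.0195, 0.0, 0.0009], [0.019, 0.0, 0.0047], [0.0177, 0.0, 0.0082]]
```

Knob gripped (gap 0.283). Swinging it down.

Request:
{"name": "arm_command", "arguments": {
  "plan": [
    [0.018,0,-0.0065,0,0.2],
    [0.019,0,-0.003,0,0.2],
    [0.0195,0,0.001,0,0.2],
    [0.019,0,0.0045,0,0.2],
    [0.018,0,0.008,0,0.2]
  ]
}}

```text
time_s: 27.0
eef_pos: [0.6274, -0.0507, 0.0999]
eef_rot: [-178.1, -0.5, 106.3]
ft_force: [6.9, -10.3, -17.5]
finger_gap: 0.282
```

```bash
python3 st.py;  python3 - <<'E'
from h import *
arcplan(.25,4)
E
```

```text
q [-4.5 27.1 -7.  57.9 -0.2 69.1] p [ 0.6274 -0.0507  0.0999] yaw 106.3 toolz deg [-1.97 -0.03] t 27.0
pad-frame grasp [ 0.0427 -0.0013  0.1069] clip est 0.898 r 0.1056 F [  6.9 -10.3 -17.5] gap 0.2824704229381273
[[0.0134, 0.0, 0.0094], [0.0117, 0.0, 0.0115], [0.0097, 0.0, 0.0132], [0.0074, 0.0, 0.0146]]
```

Request:
{"name": "arm_command", "arguments": {
  "plan": [
    [0.0125,0,0.0115,0,0.2],
    [0.011,0,0.0125,0,0.2],
    [0.0095,0,0.0135,0,0.2],
    [0.0075,0,0.0145,0,0.2]
  ]
}}

```text
time_s: 27.5
eef_pos: [0.6155, -0.0093, 0.0465]
eef_rot: [-178.3, -0.2, 106.4]
ft_force: [2.9, -8.7, -3.4]
finger_gap: 0.286
```

```bash
python3 st.py;  python3 - <<'E'
from h import *
arcplan(.12,2)
E
```

```text
q [ -0.7  28.3 -12.8  50.6  -0.3  72.9] p [ 0.6155 -0.0093  0.0465] yaw 106.4 toolz deg [-1.68 -0.25] t 27.5
pad-frame grasp [0.0429 0.0418 0.0535] clip est 0.231 r 0.1038 F [ 2.9 -8.7 -3.4] gap 0.28566675009998443
[[0.0019, 0.0, 0.0053], [0.0016, 0.0, 0.0054]]
```

Request:
{"name": "arm_command", "arguments": {
  "plan": [
    [0.001,0,0.0055,0,0.2],
    [0.001,0,0.0055,0,0.2],
    [0,0,0,0,0.2]
  ]
}}

```text
time_s: 27.88
eef_pos: [0.615, -0.007, 0.0384]
eef_rot: [-178.4, -0.2, 106.4]
ft_force: [-2.7, -3.2, 3.2]
finger_gap: 0.284
```

```bash
python3 st.py;  python3 - <<'E'
from h import *
arcplan(.12,1)
E
```

```text
q [ -0.5  28.6 -13.5  49.5  -0.3  73.1] p [ 0.615  -0.007   0.0384] yaw 106.4 toolz deg [-1.58 -0.26] t 27.88
pad-frame grasp [0.043  0.0442 0.0454] clip est 0.149 r 0.1034 F [-2.7 -3.2  3.2] gap 0.28410042281881864
[[0.0008, 0.0, 0.0028]]
```

Request:
{"name": "arm_command", "arguments": {
  "plan": [
    [0,0,0.003,0,0.2],
    [0,0,0,0,0.2]
  ]
}}

```text
time_s: 28.12
eef_pos: [0.615, -0.0071, 0.0387]
eef_rot: [-178.5, -0.2, 106.3]
ft_force: [-1.6, -2.9, -0.5]
finger_gap: 0.284
```

Request:
{"name": "arm_command", "arguments": {
  "plan": [
    [0,0,0,0,0.45],
    [0,0,0,0,0.55],
    [0,0,0,0,0.55]
  ]
}}

```text
time_s: 28.5
eef_pos: [0.6149, -0.0065, 0.0385]
eef_rot: [-178.5, -0.3, 106.3]
ft_force: [-0.1, 0.2, 0.3]
finger_gap: 0.553
```

Request:
{"name": "arm_command", "arguments": {
  "plan": [
    [0,0,-0.02,0,0.55],
    [0,0,-0.04,0,0.55],
    [0,0,-0.05,0,0.55],
    [0.02,0,-0.05,0,0.55],
    [0,0,0,0,0.55]
  ]
}}

```text
time_s: 29.12
eef_pos: [0.6124, 0.0141, 0.2006]
eef_rot: [-178.3, -0.5, 106.3]
ft_force: [-0.3, 0.4, -0.2]
finger_gap: 0.552
```

```bash
python3 st.py; sed 's/^P=.*/P=np.array([knob(.12),padpt(.067,.022,0),padpt(-.067,-.022,0),padpt(-.067,.022,0)])/' look.py > lk.py; python3 lk.py 13
```

```text
q [ 1.3 21.6 -1.6 68.5 -0.  75. ] p [0.6124 0.0141 0.2006] yaw 106.3 toolz deg [-1.78 -0.05] t 29.12
```

View pics/w13.png

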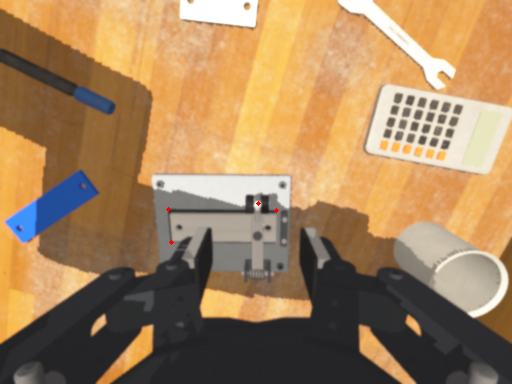

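View pics/st13.png

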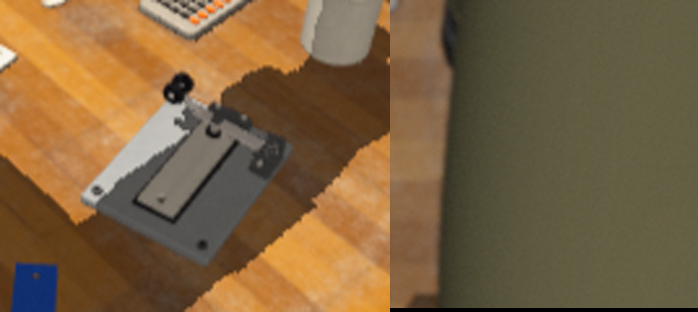

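The clip is down on the plate and the gripper is clear. I move aside for one clean top view.

Request:
{"name": "arm_command", "arguments": {
  "plan": [
    [0.05,0,0,0,0.55],
    [0.05,0,0,0,0.55],
    [0.05,0,0,0,0.55],
    [0.05,0,0,0,0.55],
    [0,0,0,0,0.55]
  ]
}}

```text
time_s: 29.9
eef_pos: [0.5478, 0.2066, 0.1862]
eef_rot: [-176.9, -0.6, 105.9]
ft_force: [-0.9, 0.2, 0.4]
finger_gap: 0.551
```

```bash
python3 - <<'E'
from h import *
from bench import read_camera
cs={n:read_camera(n) for n in("top","scene")}
c=cs["top"];im=c["img"][:,:,::-1].copy();S=8;x0,y0=262,115
big=cv2.resize(im[y0:y0+90,x0:x0+85],None,fx=S,fy=S,interpolation=cv2.INTER_CUBIC)
for n,P in(("plate",[padpt(x,y,.006) for x,y in((.065,.018),(.065,-.018),(-.065,-.018),(-.065,.018))]),("k",[knob(.0),knob(.12),knob(.25)])):
    for u in (proj(c,np.array(P))-[x0,y0]+.5)*S-.5: cv2.circle(big,tuple(int(v) for v in np.round(u)),3,(0,0,255),-1)
c=cs["scene"];im=c["img"][:,:,::-1].copy();x1,y1=270,180
b2=cv2.resize(im[y1:y1+90,x1:x1+90],None,fx=S,fy=S,interpolation=cv2.INTER_CUBIC)
for i,t in enumerate((0,.12,.25)):
    u=(proj(c,knob(t))[0]-[x1,y1]+.5)*S-.5;cv2.circle(b2,tuple(int(v) for v in np.round(u)),4,[(255,0,0),(0,0,255),(0,255,0)][i],-1)
o=np.hstack([big[:720],b2]);cv2.imwrite("pics/fin.png",cv2.resize(o,(800,410)))
E
python3 st.py
```

```text
q [20.  20.2 -5.5 67.3  0.7 94.2] p [0.5487 0.204  0.1864] yaw 105.7 toolz deg [-3.15 -0.37] t 30.0
```

View pics/fin.png

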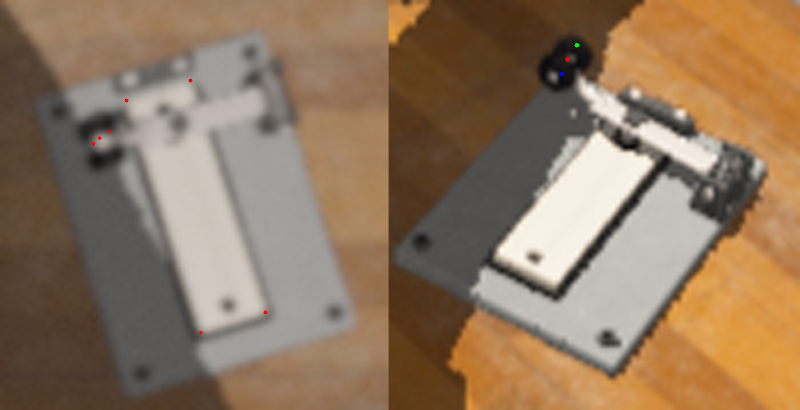

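The plate fills the expected outline with an even pad border. The clip foot is on the plate, and the knob centre at (567,60) sits on the 0.12 rad mark. Handing in.

```bash
python3 -c "
from bench import job_done
print(job_done())"
```

```text
the job is handed in; nothing more can be done
None
```

The long plate is on the rubber pad, lengthways and centred, with the clip down holding it. I handed the job in at about 30 s of the 64 s. I lifted the clip until it stood up by itself, placed the plate, then swung the clip back down by its knob and moved the arm clear.

**Last checks:**
- **Plate:** the final top view puts it within a few millimetres of the pad's centre and parallel to it. I judged this by eye against projected corner marks, not by a fresh measurement.
- **Clip:** the scene view shows the knob on the mark for about 0.12 rad, with the foot on the plate.
- **Arm:** the gripper is open, about 19 cm up and well to the left, touching nothing.

**What went wrong or disagreed:**
- **Joint limit:** on the way to the plate I had the wrist-yaw relation wrong and ran joint 6 to its +180° limit, which tilted the tool by about 7°. Undoing that cost about 7 s, using the opposite limit; no force showed. A tilt of 1–3° stayed for the rest of the job and caused no trouble.
- **Knob grip:** the first pinch on the knob was too high, so I redid it before lifting.
- **Fixture position:** the wrist and top views differed by 2–4 mm along the pad. I used a value in between, and it matched in later close views.

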